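Start a batch in the dahi maker

TASK

Start the dahi maker: press its button to let the sprung lid up, steadying the lid with the hand all the way so that it does not fly open, and stand every stoneware jar that is out on the counter upright inside the tub. Then push the lid down until the catch clicks and holds it shut, and only after that turn the timer dial to six hours. Leave the ramekin, strainer, masala dabba and clip where they are.

Things in the scene. Friction and masses are not known exactly. Their poses are not given: they have to be found in the camera images.
- maker: white dahi (yoghurt) maker, fixed. Origin on the counter under its tub's centre; front faces its own -x (to the robot). Tub outside x -82..82, y -120..120 mm, walls 9 mm (x), 10 mm (y), rim 95 mm high. In front a control shoulder x -156..-82, 104 mm high: button in the middle, dial at y -66
- tub_floor (a point): centre of the tub at floor height (18 mm above the counter); axes as the maker. The tub has two flat troughs along x, each for two jars, one behind the other: x -73..73, |y| 9..83 mm, between a middle rib and side ledges whose tops are 36 mm above the counter; above the ledges the tub is open out to |y| 110 mm
- lid (a joint): lid angle, rad: 0 shut, grows as it rises about its rear edge, stop 1.85 (leaning back). Plate 164 (x) by 240 (y) by 16 mm, 0.26 kg; shut, its top is 111 mm high. A spring throws it open and keeps it up: let go, it whips up at 5 to 6 rad/s; over 4 is flying open. To shut, push its top down with 10 to 20 N till it clicks, up to 2 mm past shut, keeping off the button (pressed, it frees the lid)
- lid_edge (a point): middle of the lid's front edge, on its top face (164 mm from the hinge line, 16 mm above the underside); moves with the lid. A notch here, 36 mm wide and 10 mm deep, holds a steel keeper bar
- lid_hinge (a point): middle of the hinge line, along the maker's y, on the tub's rear rim at 95 mm height (maker x = +82 mm)
- catch (a joint): thumb button travel, m: 0 up, 0.0065 fully down. It goes straight down against 2.5 N at first, 6 N at the bottom, and frees the lid after about 3 mm; it springs back when let go
- catch_top (a point): centre of the thumb button's flat top (24 mm in x by 36 mm in y), 120 mm above the counter when up, so 9 mm higher than the shut lid's top; 27 mm in front of the lid's front edge
- dial (a joint): timer dial angle, rad: 0 is zero hours, each click of 0.5236 rad (30 degrees) is one hour; grows clockwise seen from above; end stops at 0 and 11 hours. Turns either way with about 0.05 Nm and springs into the nearest click when let go. Six hours is 3.14 rad
- dial_grip (a point): on the dial's vertical axis, at 126 mm height, 3 mm below the top of its grip bar (40 mm long, 12 mm thick, from 110 to 129 mm high, on a 42 mm disc). At zero the bar lies along the maker's x and the black line on one half of its top points to the lid (maker +x), at a long mark; at six it points at the other long mark, away from the lid
- jar1: lidded stoneware jar, upright: white cylinder 58 mm across with a flat steel screw lid, 70 mm tall in all, 0.15 to 0.3 kg; origin at the centre of its underside, z up. All jars are alike; 2 to 4 of them are there. Not fragile to a 30 N grip.
- jar2: lidded stoneware jar, upright: white cylinder 58 mm across with a flat steel screw lid, 70 mm tall in all, 0.15 to 0.3 kg; origin at the centre of its underside, z up. All jars are alike; 2 to 4 of them are there. Not fragile to a 30 N grip.
- jar3: lidded stoneware jar, upright: white cylinder 58 mm across with a flat steel screw lid, 70 mm tall in all, 0.15 to 0.3 kg; origin at the centre of its underside, z up. All jars are alike; 2 to 4 of them are there. Not fragile to a 30 N grip.
- jar4: lidded stoneware jar, upright: white cylinder 58 mm across with a flat steel screw lid, 70 mm tall in all, 0.15 to 0.3 kg; origin at the centre of its underside, z up. All jars are alike; 2 to 4 of them are there. Not fragile to a 30 N grip.
- ramekin: open pink ceramic ramekin, 84 mm across, 45 mm tall, loose, to be left alone; origin at the centre of its underside
- strainer: steel tea strainer, a 68 mm bowl 22 mm tall with a 115 mm handle towards its +x, loose, to be left alone; origin under the bowl
- dabba: round wooden masala dabba, 174 mm across, 84 mm tall with its knob, loose, to be left alone; origin at the centre of its underside
- clip: small pale plastic bag clip, 75 x 16 x 10 mm, loose, to be left alone; origin at the centre of its underside
Things that resemble listed ones, but are neither listed nor needed, are in the scene too. Leave any blue look-alike of the jar4 alone.

How it is judged (in metres and radians):
On the way, in this order (a step that is already met when the one before it is completed fails the run):
1. the lid is up, at or near its stop (past 1.6 rad) (value of joint lid above 1.6 rad), for 0.3 s.
2. every jar present stands upright in the tub's troughs (x of jar1 in the frame of maker between -0.05 and 0.05 m and y of jar1 in the frame of maker between -0.084 and 0.084 m and z of jar1 in the frame of maker between 0.012 and 0.026 m and angle between each of jar1, jar2, jar3, jar4's own z axis and vertical below 0.1 rad and linear speed of each of jar1, jar2, jar3, jar4 below 0.05 m/s and x of jar2 in the frame of maker between -0.05 and 0.05 m and y of jar2 in the frame of maker between -0.084 and 0.084 m and z of jar2 in the frame of maker between 0.012 and 0.026 m and x of jar3 in the frame of maker between -0.05 and 0.05 m and y of jar3 in the frame of maker between -0.084 and 0.084 m and z of jar3 in the frame of maker between 0.012 and 0.026 m and x of jar4 in the frame of maker between -0.05 and 0.05 m and y of jar4 in the frame of maker between -0.084 and 0.084 m and z of jar4 in the frame of maker between 0.012 and 0.026 m), for 0.3 s.
3. the lid is shut and held by its catch, button up, hand off it (value of joint lid below 0.03 rad and value of joint catch below 0.0015 m and contact force between lid and the arm below 0.2 N and contact force between lid and the fingers below 0.2 N), for 0.3 s.
4. the dial clicks in at six hours (value of joint dial between 3.02159 and 3.26159 rad), for 0.3 s.
At the end, for the whole second after the job is handed in: every jar present stands upright (within 0.1 rad) and at rest in the tub's troughs, the lid is shut and caught (under 0.03 rad, button up), and the dial rests at six hours (within 0.12 rad, the click) (all of step 2 and all of step 4 and value of joint lid below 0.03 rad and value of joint catch below 0.0015 m); the robot touches nothing.
It fails at once if the lid flies open (faster than 4 rad/s) (velocity of joint lid above 4 rad/s).
It fails at once if the ramekin is shifted more than 3 cm (distance of ramekin from where it was at the start of the episode above 0.03 m).
It fails at once if the strainer is shifted more than 3 cm (distance of strainer from where it was at the start of the episode above 0.03 m).
It fails at once if the dabba is shifted more than 3 cm (distance of dabba from where it was at the start of the episode above 0.03 m).
It fails at once if the clip is shifted more than 3 cm (distance of clip from where it was at the start of the episode above 0.03 m).
Of jar1, jar2, jar3, jar4 only 2 to 4 are there at a start; the rules pass over those that are not, and their reading is None.
At some moment in a run one of jar1, jar2, jar3, jar4 may be knocked a few centimetres aside while the robot is not near it.
It also fails if it takes over 210 s, if anything falls off the work surface, if the arm or the gripper's body presses on something with over 40 N, if the wrist force passes 120 N, or if a joint passes its speed limit or range.

ROBOT

A 6-joint arm with a two-finger parallel gripper is mounted at the origin on the work surface. World frame = base frame: x ahead of the robot, y to its left, z up, the work surface at z = 0. Lengths are in mm, angles in degrees, forces in N, time in s.
With the tool pointing down it reaches from about 250 to 800 mm from the base axis. Payload 8.5 kg.
Tool frame: the origin (TCP) lies between the finger pads; the fingertips stand 14 mm ahead of it and the grasp point (between the pads) lies 5 mm behind it; z points along the fingers, y is the direction in which the jaws open and shut (so a half turn about z gives the same grasp; the last joint's range is limited). The gripper opens to 85 mm and grips with 20 to 120 N. Pads are 22 mm wide; open, the fingers measure 114 mm over their backs; the gripper's body (76 mm by 85 mm) begins 54 mm behind the grasp point. The pads swing forward as they close: fully open they stand 13 mm farther back than shut.
Start: joints at [-64.286, 13.648, -0.773, 75.585, 0, 90], TCP at [227.769, -472.971, 245.276] pointing down, gripper open.
Joint ranges: [-152.45, 152.45], [-59.26, 108.67], [-65.41, 83.53], [-104.44, 129.93], [-82.83, 76.93], [-180, 180]. Speed limits (degrees/s): [127.2, 127.2, 159.86, 180, 180, 180].

INTERFACE

Orientations are given as a 3x3 rotation matrix whose columns are the frame's x, y, z axes.
In Python, from rig import robot, grab_frame gives the robot as it stands.
- The arm moves only by the tool step_arm, never from a script. Its argument "rows" is a list of rows, each a list of 7 numbers: the shift along the tool's x, y, z normalised to -1 to 1, where 1 is 2.5 cm, then the turn, a rotation vector about the tool's x, y, z normalised to -1 to 1, where 1 is 10 degrees, then the closure, from 0 (fully open) to 1 (shut). In form: [[dx, dy, dz, rx, ry, rz, gripper], ...]. A call has 1 to 12 rows; each row shifts and turns the commanded pose from where the row before left it, along the tool's axes as they then stand; what a row does not reach is not made up. A row lasts 1/8 s, in which the tool goes at most 62.5 mm and 10.7 degrees, less where a joint would pass 70% of its speed; a pose out of reach is approached as far as the arm can. A call with a number of a shift or a turn outside -1 to 1 is refused whole. A call with a gripper value outside its range is refused whole. The fingers move at their own pace and stop on an object; the grip force is fixed at half the most. Time passes only in rows, so rows that do not move let the fingers close. It gives the time, the measured TCP pose, the force and the opening at its end, in the units of the state.
- robot.state(): the state, without advancing time (a new reading comes with each control period).
- grab_frame(name): name is "scene" or "top"; returns a dict with "color" (420x560x3 uint8, red, green, blue), "range_z" (420x560 float32, mm along the optical axis (not along the pixel's ray), 0 where there is no reading), "vertical_fov" (degrees; the focal length in pixels is half the picture's height over the tangent of half this angle, whatever the lens; pixels are square), "cx", "cy" (the principal point, pixels), "rvec" (rotation vector, rad) and "tvec" (3), from world to camera coordinates, as OpenCV has them. Camera axes: x right, y down, z forward; pixel columns grow to the right and rows downward; lengths in mm; the calibration is good to about 2 mm. A picture is of the moment at which its call begins.
- robot.close_job(): hands the job in, once; it reports no verdict.
The state is a dict: "t": time; "joints": joint angles; "joint_velocities": joint speeds; "effort": joint torques, N m; "tool_pos": TCP position; "tcp_rot": TCP orientation; "contact_force": force on the tool from outside, world axes, zero at the start; "moment": the same for the moment, N m; "width": opening from 0.0 (shut) to 1.0 (fully open).
Only numpy, scipy, OpenCV 4.12 (cv2) and the standard library are available. Lean on these libraries where they do the work, as an engineer would, in place of code of your own. Each camera call takes 0.05 s, during which the arm holds its last target. There are 200 camera calls.

## Working session

There is one attempt and no reset: what is moved stays moved. The work goes in short steps, Python scripts to look and compute and a tool call to move; the robot and the scene stay as the last step left them, time stands still between calls to the robot, and variables do not carry over. Pictures are saved under pics/ and viewed, about 12 in all and at most 16, crops included, and the job is handed in when it is done.

Besides the shell and the picture viewer there is one more tool, called after "Request:" by a JSON object that holds its "method" and its "body", one argument or row to a line. step_arm: Moves the arm, as the interface text tells. Its arguments: {"type":"object","properties":{"rows":{"type":"array"}},"required":["rows"]}

```bash
ls; mkdir -p pics; cat > h.py <<'E'
import numpy as np, cv2, sys
sys.path.insert(0,'.')
from rig import robot, grab_frame
def cam(f):
    R=cv2.Rodrigues(np.array(f["rvec"],float))[0]; t=np.array(f["tvec"],float).ravel()
    F=f["color"].shape[0]/2/np.tan(np.radians(f["vertical_fov"])/2)
    return R,t,F
def cloud(f):
    R,t,F=cam(f); z=f["range_z"].astype(float); v,u=np.mgrid[:z.shape[0],:z.shape[1]]
    P=np.stack([(u-f["cx"])*z/F,(v-f["cy"])*z/F,z],-1)
    W=(P-t)@R; W[z==0]=np.nan
    return W
def proj(f,p):
    R,t,F=cam(f); q=np.atleast_2d(p)@R.T+t
    return np.c_[q[:,0]/q[:,2]*F+f["cx"],q[:,1]/q[:,2]*F+f["cy"]]
def ray(f,u,v,h):
    "world point on pixel ray at height h"
    R,t,F=cam(f); d=np.array([(u-f["cx"])/F,(v-f["cy"])/F,1])@R; c=-t@R
    return c+d*(h-c[2])/d[2]
def save(im,name): cv2.imwrite('pics/'+name+'.png',cv2.cvtColor(im,cv2.COLOR_RGB2BGR))
E
python3 - <<'E'
from h import *
for n in("top","scene"):
    f=grab_frame(n); save(f["color"],n+"0"); W=cloud(f); np.save(n+"0.npy",W)
    print(n,f["vertical_fov"],f["cx"],f["cy"],np.isnan(W).mean(), cam(f)[0].round(3).tolist(), (-cam(f)[1]@cam(f)[0]).round())
s=robot.state();print(s)
E
```

```text
pics
top 56.8748117411606 274.7136347522342 205.25045090247957 0.004026360544217687 [[-0.029, -1.0, 0.007], [-0.997, 0.028, -0.07], [0.07, -0.009, -0.998]] [ 491.   -2. 1289.]
scene 52.33777824496835 281.4832307161344 216.0283609138498 0.003873299319727891 [[-0.648, 0.762, -0.005], [0.481, 0.404, -0.778], [-0.591, -0.506, -0.628]] [1180.  518.  750.]
{'t': 0.1, 'joints': array([-6.42841732e+01,  1.36769965e+01, -8.11946683e-01,  7.55860587e+01,
        8.24833184e-04,  8.99998570e+01]), 'joint_velocities': array([ 0.05688795, -0.15107065,  0.14318185,  0.04573147,  0.07595592,
       -0.06575956]), 'effort': array([ 1.20936467e-03, -5.39719892e+01,  3.46997702e+01,  1.33945720e-02,
       -1.20861435e-05,  8.32126091e-06]), 'tool_pos': array([ 227.64567182, -472.66887051,  244.74783441]), 'tcp_rot': array([[ 9.00956122e-01,  4.33909850e-01, -5.55028535e-04],
       [ 4.33910205e-01, -9.00955342e-01,  1.18562700e-03],
       [ 1.43993105e-05, -1.30903045e-03, -9.99999143e-01]]), 'contact_force': array([-0.12021124, -0.49685236, -0.72188606]), 'moment': array([-0.01117871, -0.00099652, -0.01471127]), 'width': 1.0017702965096682}
```

View pics/top0.png

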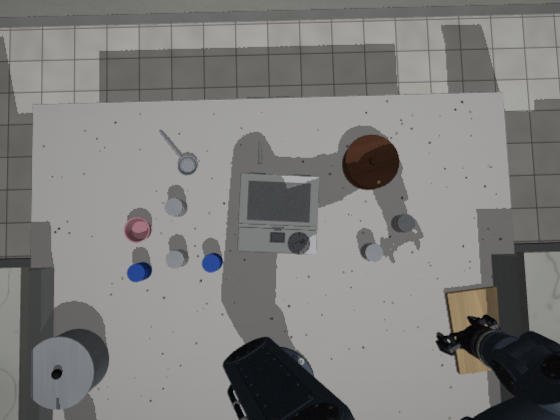

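View pics/scene0.png

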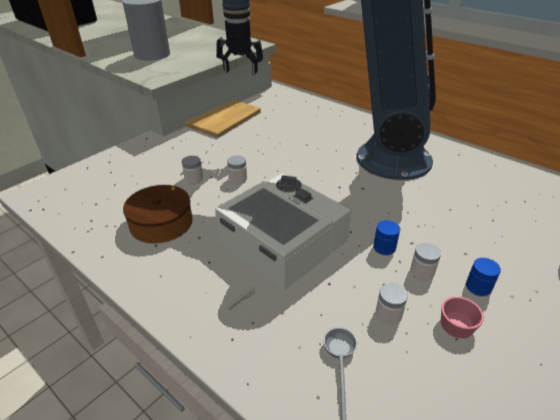

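Top view: the white jars are at (175,207), (176,259), (373,252) and (403,223). The last looks darker, possibly from shadow. The look-alikes are the blue cans at (139,272) and (212,262), and the pink ramekin is at (137,230). The maker is at about (279,214), with its button at (277,238) and dial at (299,243). The clip is at (261,152), the dabba at (371,162) and the strainer at (187,165). I'll check these in one crop and measure.

```bash
python3 - <<'E'
from h import *
f=grab_frame("top"); W=cloud(f); im=f["color"]
g=grab_frame("scene"); S=cloud(g)
a=cv2.resize(im[120:290,120:430],None,fx=2.5,fy=2.5,interpolation=cv2.INTER_CUBIC)
b=cv2.resize(g["color"][145:335,170:510],None,fx=2.28,fy=2.28,interpolation=cv2.INTER_CUBIC)[:,:775]
save(a,"a1"); save(im[165:260,230:330].repeat(6,0).repeat(6,1),"mk")
save(b,"b1")
# jars
for (u,v) in [(175,207),(176,259),(373,252),(403,223),(139,272),(212,262),(137,230)]:
    p=W[v-12:v+13,u-12:u+13].reshape(-1,3)
    zt=np.nanpercentile(p[:,2],95); top=p[abs(p[:,2]-zt)<8]
    c,r=cv2.minEnclosingCircle(top[:,:2].astype(np.float32))
    # scene cloud near
    q=S.reshape(-1,3); q=q[(np.hypot(*(q[:,:2]-c).T)<45)&(q[:,2]>60)&(q[:,2]<80)]
    print((u,v),np.round(c,1),round(r,1),"z",round(np.nanmedian(top[:,2]),1),"scene",np.round(q.mean(0),1) if len(q) else None,(cv2.minEnclosingCircle(q[:,:2].astype(np.float32)) if len(q) else None))
# maker lid
for n,X in(("top",W),("scene",S)):
    p=X.reshape(-1,3)
    for lo,hi in((106,115),(99,115)):
        m=(p[:,2]>lo)&(p[:,2]<hi)&(p[:,0]>250)&(p[:,0]<650)&(abs(p[:,1])<200)
        r=cv2.minAreaRect(p[m][:,:2].astype(np.float32)); print(n,lo,r,np.median(p[m][:,2]))
for u,v in((277,238),(299,243),(277,200),(277,250),(310,225),(250,240)): print((u,v),W[v,u].round(1))
E
```

```text
(175, 207) [581. 306.] 28.1 z 70.8 scene [587.2 312.6  67.9] ((584.8031616210938, 310.7991027832031), 29.296794891357422)
(176, 259) [416.6 304.4] 28.6 z 70.7 scene [423.4 310.7  67.4] ((419.36590576171875, 311.6072998046875), 30.98512840270996)
(373, 252) [ 419.5 -317.4] 28.9 z 72.1 scene [ 424.7 -308.3   67.5] ((423.9309387207031, -311.1692199707031), 29.93984603881836)
(403, 223) [ 508.1 -422.4] 28.6 z 72.1 scene [ 513.6 -413.4   67.3] ((513.7606201171875, -417.91510009765625), 31.980287551879883)
(139, 272) [378.5 424.9] 29.2 z 70.3 scene [385.5 431.5  67.5] ((381.87652587890625, 432.1877136230469), 30.105594635009766)
(212, 262) [401.  192.6] 28.3 z 71.0 scene [407.7 200.   67.5] ((404.4812927246094, 199.6876220703125), 31.201181411743164)
(137, 230) [512.9 430.9] 42.2 z 44.7 scene None None
top 106 ((542.865478515625, -21.228546142578125), (240.3221893310547, 230.98629760742188), 86.03338623046875) 111.92961285783251
top 99 ((542.8775024414062, -21.187149047851562), (240.33169555664062, 231.08056640625), 86.0062255859375) 110.9747599916428
scene 106 ((547.0247802734375, -16.042724609375), (242.13711547851562, 219.31378173828125), 86.37232971191406) 110.1758469902768
scene 99 ((543.0147094726562, -15.155776977539062), (242.00233459472656, 229.03939819335938), 85.94596862792969) 109.66487177935755
(277, 238) [473.6 -16.6 119.6]
(299, 243) [457.  -81.4 131.1]
(277, 200) [588.2 -20.  118.2]
(277, 250) [437.1 -15.7 106.5]
(310, 225) [ 509.9 -118.2  109.8]
(250, 240) [469.7  65.5 104.7]
```

View pics/a1.png

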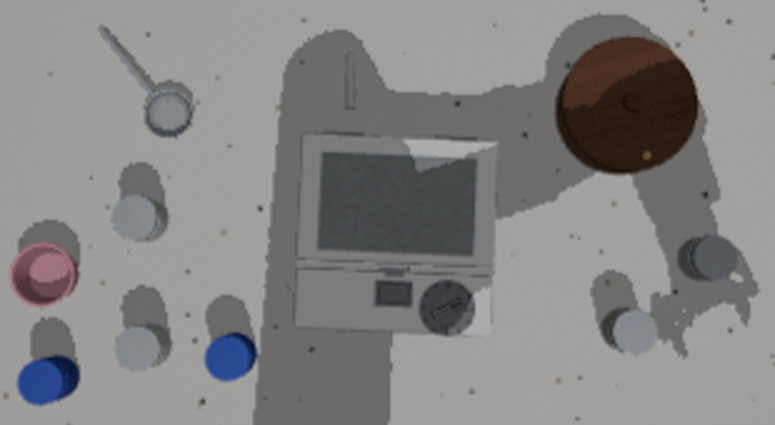

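View pics/mk.png

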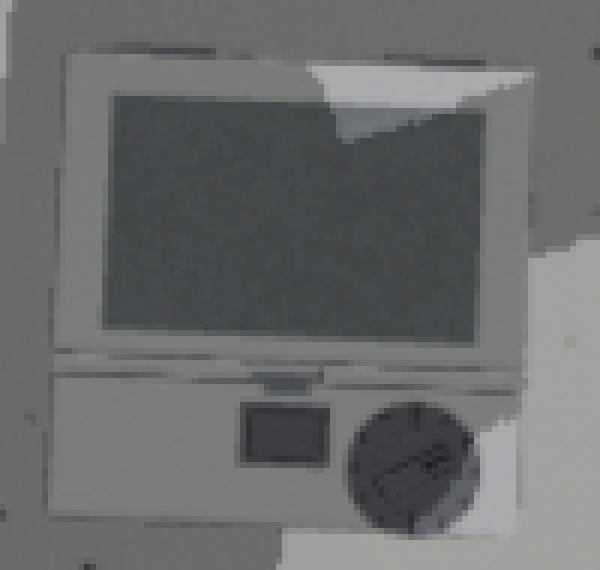

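View pics/b1.png

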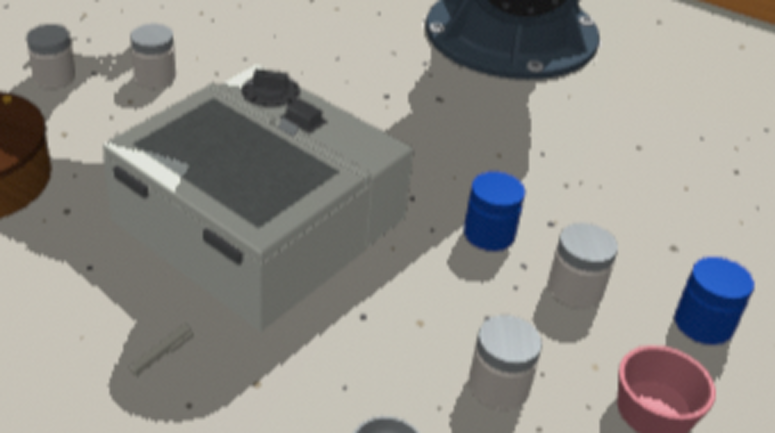

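```bash
python3 - <<'E'
from h import *
from scipy.optimize import least_squares
M=np.array([[82,120,111],[82,-120,111],[-156,120,104],[-156,-120,104],[-109,0,120]],float)
def fit(f,uv,M):
    def g(p):
        c,s=np.cos(p[2]),np.sin(p[2]); X=M.copy(); X[:,0]=p[0]+c*M[:,0]-s*M[:,1]; X[:,1]=p[1]+s*M[:,0]+c*M[:,1]
        return (proj(f,X)-uv).ravel()
    r=least_squares(g,[580,-20,-0.07]); return r.x, r.fun.round(1)
f=grab_frame("top"); g=grab_frame("scene")
uv=np.array([[65,53],[537,70],[50,515],[517,535],[285,433]])/6+[230,165]-.4
x,e=fit(f,uv,M);print("top",x.round(3),e)
uv=np.array([[262,248],[105,148],[412,152],[257,68],[303,107]])/2.28+[170,145]-.3
x2,e2=fit(g,uv,M);print("scene",x2.round(3),e2)
for n,W in(("top",cloud(f)),("scene",cloud(g))):
    p=W.reshape(-1,3);m=(abs(p[:,0]-450)<250)&(abs(p[:,1])<300)&(abs(p[:,2])<12);print(n,np.polyfit(p[m][:,0],p[m][:,2],1),np.polyfit(p[m][:,1],p[m][:,2],1))
s=robot.state();T=s["tool_pos"];R=s["tcp_rot"]
print(proj(f,T+R@[0,0,14]),proj(g,T+R@[0,0,14]))
save(np.hstack([f["color"][300:370,430:500].repeat(5,0).repeat(5,1),g["color"][30:100,210:280].repeat(5,0).repeat(5,1)]),"grip")
E
```

```text
top [ 5.8537e+02 -2.5301e+01 -6.8000e-02] [ 0.2 -0.6 -0.2 -0.3 -0.7  0.4  0.4  0.2  0.3  0.2]
scene [ 5.88272e+02 -1.75310e+01 -7.10000e-02] [-0.1  2.8 -1.8 -1.4  1.7 -1.8 -0.3 -2.3  0.5  0.7]
top [-3.10392051e-04  1.60022274e+00] [-0.00221377  1.48537138]
scene [ 0.00262253 -2.56027622] [-2.93228492e-04 -1.29446995e+00]
[[450.03111255 325.47830315]] [[239.80115084  76.43546725]]
```

View pics/grip.png

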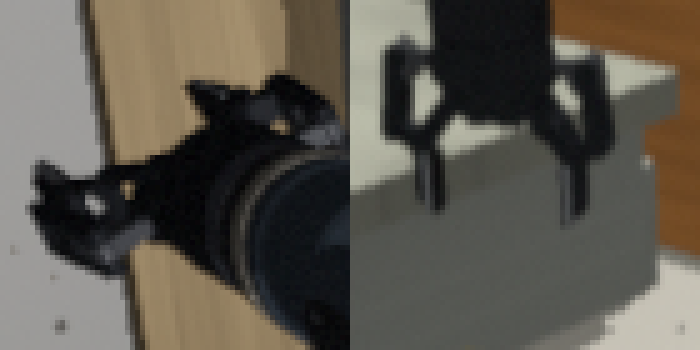

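Comparing the two: the scene camera predicts the fingertips within about 0.6 px, while the top camera appears about 2 px off in y. I'll recheck that with the hand near the maker. For now I'm turning the jaws along the maker's x and moving over.

Request:
{"method": "step_arm", "body": {
  "rows": [
    [0,0,0,0,0,-0.86,0.4],
    [0,0,0,0,0,-0.86,0.4],
    [0,0,0,0,0,-0.86,0.4],
    [0,0,0,0,0,-0.86,0.4],
    [0,0,0,0,0,-0.86,0.4],
    [0,0,0,0,0,-0.86,0.4],
    [0,0,0,0,0,-0.86,0.4],
    [1,0.5,0,0,0,0,0.4],
    [1,0.5,0,0,0,0,0.4],
    [1,0.5,0,0,0,0,0.4],
    [1,0.5,0,0,0,0,0.4],
    [1,0.5,0,0,0,0,0.4]
  ]
}}

```text
t: 1.8
tool_pos: [299.4, -351.9, 245.3]
tcp_rot: [[0.071, 0.997, -0.0], [0.997, -0.071, 0.0], [0.0, -0.0, -1.0]]
contact_force: [0.2, -0.5, 0.3]
width: 0.601
```

Request:
{"method": "step_arm", "body": {
  "rows": [
    [1,0.5,0,0,0,0,0.4],
    [1,0.5,0,0,0,0,0.4],
    [1,0.5,0,0,0,0,0.4],
    [1,0.5,0,0,0,0,0.4],
    [1,0.5,0,0,0,0,0.4],
    [1,0.5,0,0,0,0,0.4],
    [1,0.5,0,0,0,0,0.4],
    [1,0.5,0,0,0,0,0.4],
    [1,0.5,0,0,0,0,0.4],
    [1,0.5,0,0,0,0,0.4],
    [1,0.5,0,0,0,0,0.4],
    [1,0.5,0,0,0,0,0.4]
  ]
}}

```text
t: 3.3
tool_pos: [470.4, -63.3, 245.3]
tcp_rot: [[0.071, 0.997, -0.0], [0.997, -0.071, 0.0], [0.0, -0.0, -1.0]]
contact_force: [0.9, -0.3, 0.3]
width: 0.598
```

Request:
{"method": "step_arm", "body": {
  "rows": [
    [1,0.5,0.4,0,0,0,0.4],
    [1,0.5,0.4,0,0,0,0.4],
    [0,0,0.4,0,0,0,0.4],
    [0,0,0.4,0,0,0,0.4],
    [0,0,0,0,0,0,0.4],
    [0,0,0,0,0,0,0.4]
  ]
}}

```text
t: 4.05
tool_pos: [498.4, -16.7, 205.7]
tcp_rot: [[0.072, 0.997, 0.0], [0.997, -0.072, 0.0], [0.0, 0.0, -1.0]]
contact_force: [0.5, -0.7, 0.2]
width: 0.598
```

```bash
python3 - <<'E'
from h import *
f=grab_frame("top"); g=grab_frame("scene"); s=robot.state();T=s["tool_pos"];R=s["tcp_rot"];print(s["width"],T)
for c in(f,g):print([proj(c,T+R@[0,y,10]).round(1).tolist() for y in(0,25,-25)], proj(c,[T[0],T[1],0]).round(1))
a=f["color"][190:260,230:330];b=g["color"][125:235,220:350]
save(cv2.resize(b,None,fx=6,fy=5.4*0+6,interpolation=cv2.INTER_CUBIC)[:600,:780],"g2")
E
```

```text
0.5972982104462997 [498.60857741 -16.51988785 205.80670005]
[[[277.1, 229.5]], [[277.4, 220.6]], [[276.7, 238.4]]] [[276.3 229.9]]
[[[296.8, 169.1]], [[289.6, 173.2]], [[303.8, 165.1]]] [[295.5 231. ]]
```

View pics/g2.png

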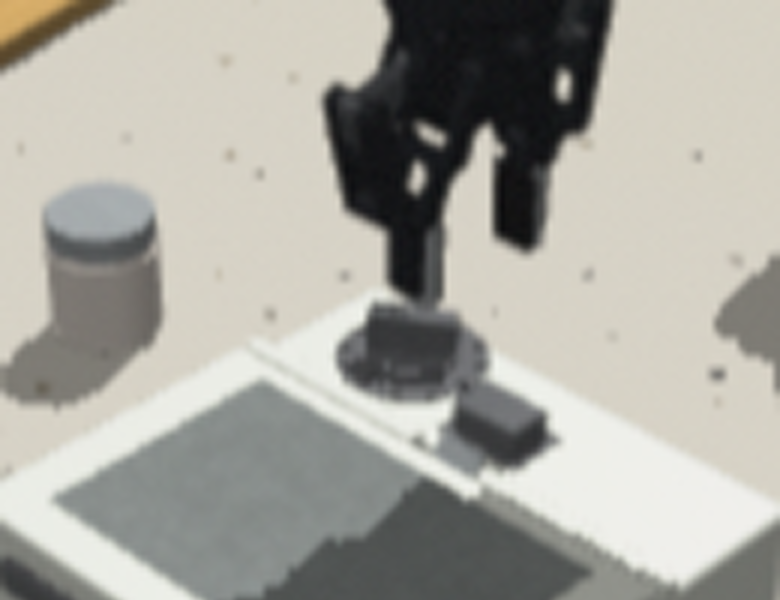

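The rear fingertip is at (412,295) and the front one at (520,245). That is within 1 px of the prediction, so I trust the scene camera. The button's top face is centred at about (503,404) in the crop.

```bash
python3 - <<'E'
from h import *
f=grab_frame("top"); g=grab_frame("scene")
o=np.array([220,125])-.42
for n,(u,v),h in(("button",(503,404),120),("barTop",(413,322),129),("bar end L",(372,312),129),("bar end R",(460,328),129)):
    print(n,ray(g,*(np.array([u,v])/6+o),h).round(1))
uv=np.array([285,435])/6+[230,165]-.42; print("button top cam",ray(f,*uv,120).round(1))
uv=np.array([413,470])/6+[230,165]-.42; print("dial top cam",ray(f,*uv,115).round(1))
c,s=np.cos(-.0695),np.sin(-.0695)
for ox,oy in((588.3,-17.5),(585.4,-25.3)):
  X=np.array([ox-c*109,oy-s*109,120]);print("btn from fit",X.round(1),proj(g,X).round(1),proj(f,X).round(1))
# top-camera: hand visible position vs prediction
a=f["range_z"][200:260,240:320]; W=cloud(f)[200:260,240:320]; m=(W[...,2]>255)&(W[...,2]<330)
print("hand cloud",W[m].min(0),W[m].max(0),W[m].mean(0))
W=cloud(g); m=(W[...,2]>215)&(W[...,2]<300)&(abs(W[...,0]-500)<90)&(abs(W[...,1])<90);print("scene hand",np.percentile(W[m],[2,50,98],axis=0).round(1))
E
```

```text
button [477.6 -10.3 120. ]
barTop [464.8 -70.2 129. ]
bar end L [470.2 -88.8 129. ]
bar end R [455.3 -51.7 129. ]
button top cam [476.3 -16.9 120. ]
dial top cam [456.9 -80.8 115. ]
btn from fit [479.6  -9.9 120. ] [[303.  192.3]] [[274.7 236.1]]
btn from fit [476.7 -17.7 120. ] [[301.3 190.7]] [[277.3 237. ]]Traceback (most recent call last):
  File "<stdin>", line 13, in <module>
    return umr_minimum(a, axis, None, out, keepdims, initial, where)
ValueError: zero-size array to reduction operation minimum which has no identity
```

Request:
{"method": "step_arm", "body": {
  "rows": [
    [0.08,0.43,0,0,0,0,0.4],
    [0,0,0.9,0,0,0,0.4],
    [0,0,0.9,0,0,0,0.4],
    [0,0,0.9,0,0,0,0.4],
    [0,0,0,0,0,0,0.4],
    [0,0,0,0,0,0,0.4]
  ]
}}

```text
t: 5.0
tool_pos: [510.1, -14.8, 138.5]
tcp_rot: [[0.071, 0.997, 0.001], [0.997, -0.071, 0.0], [0.0, 0.001, -1.0]]
contact_force: [0.1, -0.1, 0.2]
width: 0.603
```

```bash
python3 - <<'E'
from h import *
g=grab_frame("scene"); s=robot.state();print(s["width"],s["tool_pos"],s["contact_force"])
save(cv2.resize(g["color"][150:230,240:340],None,fx=7,fy=7,interpolation=cv2.INTER_CUBIC),"g3")
E
```

```text
0.5983146043262382 [510.21689462 -14.8629377  138.7389945 ] [ 0.2863219   0.48246005 -0.01538846]
```

View pics/g3.png

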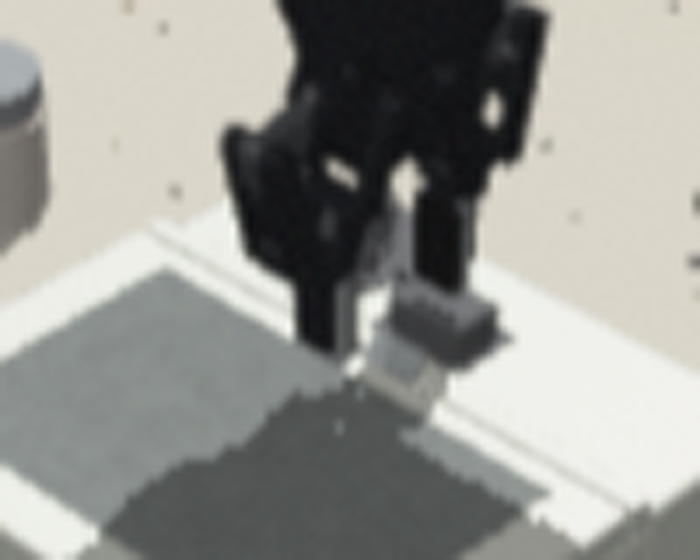

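The front finger stands over the button at (440,290), and the rear finger over the lid at (320,350), behind its edge. I'm lowering in small steps.

Request:
{"method": "step_arm", "body": {
  "rows": [
    [0.06,0,0.1,0,0,0,0.4],
    [0,0,0.1,0,0,0,0.4],
    [0,0,0.1,0,0,0,0.4],
    [0,0,0,0,0,0,0.4]
  ]
}}

```text
t: 5.55
tool_pos: [509.6, -13.3, 130.3]
tcp_rot: [[0.071, 0.997, 0.0], [0.997, -0.071, 0.0], [0.0, 0.0, -1.0]]
contact_force: [0.5, -0.8, 2.3]
width: 0.599
```

Request:
{"method": "step_arm", "body": {
  "rows": [
    [0,0,0.08,0,0,0,0.4],
    [0,0,0,0,0,0,0.4]
  ]
}}

```text
t: 5.8
tool_pos: [509.5, -13.3, 128.3]
tcp_rot: [[0.071, 0.997, 0.0], [0.997, -0.071, 0.0], [0.0, 0.0, -1.0]]
contact_force: [-0.8, 1.1, 3.3]
width: 0.601
```

Request:
{"method": "step_arm", "body": {
  "rows": [
    [0,0,0.08,0,0,0,0.4],
    [0,0,0,0,0,0,0.4]
  ]
}}

```text
t: 6.05
tool_pos: [509.6, -13.3, 126.4]
tcp_rot: [[0.071, 0.997, 0.0], [0.997, -0.071, 0.0], [0.0, 0.0, -1.0]]
contact_force: [-1.1, 0.7, 6.8]
width: 0.598
```

Request:
{"method": "step_arm", "body": {
  "rows": [
    [0,0,0.06,0,0,0,0.4],
    [0,0,0,0,0,0,0.4]
  ]
}}

```text
t: 6.3
tool_pos: [509.6, -13.3, 125.0]
tcp_rot: [[0.071, 0.997, 0.0], [0.997, -0.071, 0.0], [0.0, 0.0, -1.0]]
contact_force: [-1.4, 0.7, 7.2]
width: 0.6
```

```bash
python3 - <<'E'
import numpy as np
th=np.r_[0.03:1.58:0.1]; C=np.c_[82-134*np.cos(th)+16*np.sin(th),95+134*np.sin(th)+16*np.cos(th)]
print(np.c_[th,C,np.vstack([[0,0],np.diff(C,axis=0)/25])].round(2))
E
```

```text
[[ 3.0000e-02 -5.1460e+01  1.1501e+02  0.0000e+00  0.0000e+00]
 [ 1.3000e-01 -4.8800e+01  1.2824e+02  1.1000e-01  5.3000e-01]
 [ 2.3000e-01 -4.4820e+01  1.4113e+02  1.6000e-01  5.2000e-01]
 [ 3.3000e-01 -3.9580e+01  1.5356e+02  2.1000e-01  5.0000e-01]
 [ 4.3000e-01 -3.3130e+01  1.6540e+02  2.6000e-01  4.7000e-01]
 [ 5.3000e-01 -2.5530e+01  1.7655e+02  3.0000e-01  4.5000e-01]
 [ 6.3000e-01 -1.6850e+01  1.8687e+02  3.5000e-01  4.1000e-01]
 [ 7.3000e-01 -7.1800e+00  1.9628e+02  3.9000e-01  3.8000e-01]
 [ 8.3000e-01  3.3700e+00  2.0468e+02  4.2000e-01  3.4000e-01]
 [ 9.3000e-01  1.4720e+01  2.1198e+02  4.5000e-01  2.9000e-01]
 [ 1.0300e+00  2.6730e+01  2.1812e+02  4.8000e-01  2.5000e-01]
 [ 1.1300e+00  3.9300e+01  2.2302e+02  5.0000e-01  2.0000e-01]
 [ 1.2300e+00  5.2290e+01  2.2664e+02  5.2000e-01  1.4000e-01]
 [ 1.3300e+00  6.5580e+01  2.2895e+02  5.3000e-01  9.0000e-02]
 [ 1.4300e+00  7.9040e+01  2.2992e+02  5.4000e-01  4.0000e-02]
 [ 1.5300e+00  9.2520e+01  2.2954e+02  5.4000e-01 -2.0000e-02]]
```

Request:
{"method": "step_arm", "body": {
  "rows": [
    [0,0.05,-0.25,0,0,0,0.4],
    [0,0.06,-0.25,0,0,0,0.4],
    [0,0.08,-0.25,0,0,0,0.4],
    [0,0.08,-0.25,0,0,0,0.4]
  ]
}}

```text
t: 6.8
tool_pos: [516.4, -13.9, 150.2]
tcp_rot: [[0.071, 0.997, 0.0], [0.997, -0.071, -0.0], [-0.0, 0.0, -1.0]]
contact_force: [-0.4, -0.5, 1.0]
width: 0.601
```

```bash
cat >> h.py <<'E'
O=np.array([587.,-19.5]); Y=-0.0695
def tomaker(W):
    c,s=np.cos(Y),np.sin(Y); d=W[...,:2]-O
    return np.stack([c*d[...,0]+s*d[...,1],-s*d[...,0]+c*d[...,1],W[...,2]],-1)
E
python3 - <<'E'
from h import *
m=tomaker(cloud(grab_frame("top"))).reshape(-1,3); print(robot.state()["contact_force"])
for y0,y1 in((70,110),(-110,-70)):
  for x in range(-75,80,25):
    k=(abs(m[:,0]-x)<6)&(m[:,1]>y0)&(m[:,1]<y1); print(y0,x,np.round(np.nanmedian(m[k][:,2]),1),end='; ')
E
```

```text
[-0.42435271 -0.39079667  2.06818125]
70 -75 146.3; 70 -50 142.0; 70 -25 134.9; 70 0 130.7; 70 25 125.5; 70 50 119.0; 70 75 113.5; -110 -75 146.1; -110 -50 141.6; -110 -25 136.7; -110 0 131.2; -110 25 125.2; -110 50 120.2; -110 75 113.9;
```

The lid follows the finger, at about 0.21 rad. I'm continuing along the arc.

Request:
{"method": "step_arm", "body": {
  "rows": [
    [0,0.21,-0.5,0,0,0,0.4],
    [0,0.26,-0.47,0,0,0,0.4],
    [0,0.3,-0.45,0,0,0,0.4],
    [0,0.35,-0.41,0,0,0,0.4],
    [0,0.39,-0.38,0,0,0,0.4],
    [0,0.42,-0.34,0,0,0,0.4],
    [0,0.45,-0.29,0,0,0,0.4],
    [0,0.48,-0.25,0,0,0,0.4],
    [0,0.5,-0.2,0,0,0,0.4],
    [0,0.52,-0.14,0,0,0,0.4]
  ]
}}

```text
t: 8.1
tool_pos: [613.9, -20.9, 236.5]
tcp_rot: [[0.071, 0.997, 0.001], [0.997, -0.071, 0.0], [0.0, 0.001, -1.0]]
contact_force: [-0.3, -0.8, -0.6]
width: 0.6
```

Request:
{"method": "step_arm", "body": {
  "rows": [
    [0,0.53,-0.09,0,0,0,0.4],
    [0,0.54,-0.04,0,0,0,0.4],
    [0,0.54,0,0,0,0,0.4],
    [0,0.5,0,0,0,0,0.4],
    [0,0.5,0,0,0,0,0.4],
    [0,0.5,0,0,0,0,0.4],
    [0,0.4,0,0,0,0,0.4],
    [0,0.3,0,0,0,0,0.4],
    [0,0.2,0,0,0,0,0.4],
    [0,0,0,0,0,0,0.4]
  ]
}}

```text
t: 9.35
tool_pos: [713.1, -27.9, 238.6]
tcp_rot: [[0.071, 0.997, -0.0], [0.997, -0.071, 0.0], [0.0, -0.0, -1.0]]
contact_force: [-0.6, 0.7, -0.4]
width: 0.603
```

```bash
python3 - <<'E'
from h import *
g=grab_frame("scene"); s=robot.state();print(s["tool_pos"],tomaker(s["tool_pos"]),s["contact_force"],s["joints"].round(1))
save(cv2.resize(g["color"][60:300,180:480],None,fx=2,fy=2,interpolation=cv2.INTER_CUBIC),"g4")
E
```

```text
[712.87098015 -27.90665929 238.77262429] [126.15090092   0.35462797 238.77262429] [ 0.57063531 -0.11219511 -0.01040441] [-2.2 33.6 29.7 86.2  0.  91.8]
```

View pics/g4.png

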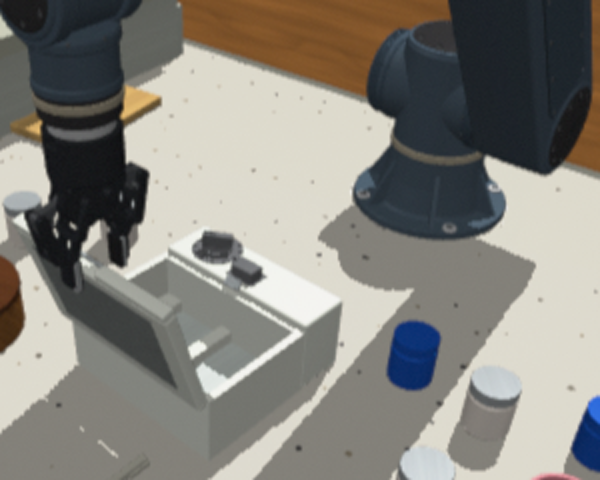

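The lid is at its stop and the hand is clear. I'm raising the hand and turning the jaws along the maker's y for the jars.

Request:
{"method": "step_arm", "body": {
  "rows": [
    [0,0,-1,0,0,0,0.2],
    [0,0,-1,0,0,0,0.0],
    [0,0,-0.6,0,0,-1,0],
    [0,0,0,0,0,-1,0],
    [0,0,0,0,0,-1,0],
    [0,0,0,0,0,-1,0],
    [0,0,0,0,0,-1,0],
    [0,0,0,0,0,-1,0],
    [0,0,0,0,0,-1,0],
    [0,0,0,0,0,-1,0],
    [0,0,0,0,0,-1,0],
    [1,0,0,0,0,0,0]
  ]
}}

```text
t: 10.9
tool_pos: [688.3, -26.2, 302.8]
tcp_rot: [[-0.998, 0.069, -0.001], [0.069, 0.998, 0.0], [0.001, 0.0, -1.0]]
contact_force: [-0.5, 0.2, 0.1]
width: 1.0
```

```bash
cat >> h.py <<'E'
def go(x,y,z):
    "tool-axis shift in units (x25mm) to a world target"
    s=robot.state(); d=s["tcp_rot"].T@(np.array([x,y,z])-s["tool_pos"]); print("at",s["tool_pos"].round(1),"shift units",(d/25).round(2),"w",round(s["width"],3),"j",s["joints"].round())
def jars(white=True):
    out=[]
    for n in("top","scene"):
        f=grab_frame(n); W=cloud(f); k=(W[...,2]>62)&(W[...,2]<78)&(W[...,0]>250)&(W[...,0]<700)&(abs(W[...,1])<600)
        if n=="scene": k=(W[...,2]>66)&(W[...,2]<76)&(W[...,0]>250)&(W[...,0]<700)
        N,L,st,_=cv2.connectedComponentsWithStats(k.astype(np.uint8))
        for i in range(1,N):
            if 60<st[i,4]<900:
                p=W[L==i]; c,r=cv2.minEnclosingCircle(p[:,:2].astype(np.float32)); col=f["color"][L==i].mean(0)
                if 24<r<36: print(n,np.round(c,1),round(r,1),st[i,4],"BLUE" if col[2]>col[0]+40 else "", "maker",tomaker(np.array([*c,0])).round(0)[:2])
E
python3 - <<'E'
from h import *
jars()
go(421.7,-314.3,300); go(421.7,-314.3,40)
E
```

```text
top [580.6 306.6] 28.6 259  maker [-29. 325.]
top [ 508.  -423.1] 29.1 267  maker [ -51. -408.]
top [ 411.2 -281. ] 29.0 270  maker [-157. -273.]
top [416.6 304.1] 28.7 269  maker [-192.  311.]
top [401.  192.7] 28.4 265 BLUE maker [-200.  199.]
top [378.3 425.5] 29.4 274 BLUE maker [-239.  429.]
scene [ 511.3 -417.7] 30.4 144  maker [ -48. -402.]
scene [ 420.1 -279.9] 27.8 66  maker [-148. -271.]
scene [405.7 198.9] 29.4 272 BLUE maker [-196.  205.]
scene [419.5 308.7] 29.3 325  maker [-190.  316.]
scene [382.4 430.8] 29.5 361 BLUE maker [-235.  435.]
scene [584.9 311.3] 29.4 455  maker [-25. 330.]
at [686.  -26.  304.7] shift units [  9.73 -12.26   0.19] w 1.002 j [-2. 31. 34. 94.  0.  2.]
at [686.  -26.  304.7] shift units [  9.72 -12.26  10.59] w 1.002 j [-2. 31. 34. 94.  0.  2.]
```

A jar was knocked to about (413,-278), so the second look paid off. I'm going there.

Request:
{"method": "step_arm", "body": {
  "rows": [
    [0.92,-0.98,0,0,0,0,0],
    [0.92,-0.98,0,0,0,0,0],
    [0.92,-0.98,0,0,0,0,0],
    [0.92,-0.98,0,0,0,0,0],
    [0.92,-0.98,0.7,0,0,0,0],
    [0.92,-0.98,0.7,0,0,0,0],
    [0.92,-0.98,0.8,0,0,0,0],
    [0.92,-0.98,0.8,0,0,0,0],
    [0.92,-0.98,0.8,0,0,0,0],
    [0.92,-0.98,0.8,0,0,0,0],
    [0.92,-0.98,0.8,0,0,0,0],
    [0,0,0,0,0,0,0]
  ]
}}

```text
t: 12.5
tool_pos: [414.7, -277.6, 168.0]
tcp_rot: [[-0.997, 0.074, -0.002], [0.074, 0.997, 0.001], [0.002, 0.001, -1.0]]
contact_force: [0.2, 0.8, 0.4]
width: 0.996
```

```bash
python3 - <<'E'
from h import *
jars()
go(413.5,-278,40)
E
```

```text
top [581.7 306.2] 28.9 256  maker [-28. 325.]
top [ 508.4 -422.6] 28.8 264  maker [ -50. -408.]
top [416.6 304.1] 28.6 268  maker [-192.  311.]
top [401.3 192.4] 28.1 264 BLUE maker [-200.  198.]
top [377.4 424.7] 29.3 274 BLUE maker [-240.  429.]
scene [ 510.8 -416.1] 29.3 148  maker [ -48. -401.]
scene [ 414.7 -276. ] 29.2 151  maker [-154. -268.]
scene [403.9 198.8] 29.8 271 BLUE maker [-198.  205.]
scene [419.8 309.3] 29.6 329  maker [-190.  316.]
scene [383.  430.9] 29.7 369 BLUE maker [-235.  435.]
scene [584.5 312.3] 29.1 454  maker [-26. 331.]
at [ 416.9 -277.2  169.3] shift units [ 0.14 -0.04  5.17] w 0.998 j [-34.  13. -13.  64.   0. -29.]
```

Request:
{"method": "step_arm", "body": {
  "rows": [
    [0.14,-0.04,0.9,0,0,0,0],
    [0,0,0.9,0,0,0,0],
    [0,0,0.9,0,0,0,0],
    [0,0,0.9,0,0,0,0],
    [0,0,0.9,0,0,0,0],
    [0,0,0.65,0,0,0,0],
    [0,0,0,0,0,0,0],
    [0,0,0,0,0,0,1],
    [0,0,0,0,0,0,1],
    [0,0,0,0,0,0,1],
    [0,0,0,0,0,0,1],
    [0,0,0,0,0,0,1]
  ]
}}

```text
t: 14.1
tool_pos: [413.9, -278.0, 41.4]
tcp_rot: [[-0.997, 0.071, 0.002], [0.071, 0.997, -0.001], [-0.002, -0.001, -1.0]]
contact_force: [-0.1, 0.5, 5.0]
width: 0.663
```

Request:
{"method": "step_arm", "body": {
  "rows": [
    [0,0,-0.6,0,0,0,1],
    [0,0,-1,0,0,0,1],
    [0,0,-1,0,0,0,1],
    [0,0,-1,0,0,0,1],
    [0,0,-1,0,0,0,1],
    [0,0,-0.6,0,0,0,1],
    [0,0,0,0,0,0,1]
  ]
}}

```text
t: 14.98
tool_pos: [413.5, -278.0, 171.0]
tcp_rot: [[-0.997, 0.071, 0.002], [0.071, 0.997, -0.001], [-0.002, -0.001, -1.0]]
contact_force: [-0.5, 0.5, -1.4]
width: 0.664
```

```bash
python3 - <<'E'
from h import *
f=grab_frame("top"); W=cloud(f); m=tomaker(W)
s=robot.state(); print(s["width"],s["contact_force"])
# profile along y at several x (floor, ledges, rim)
for x in(-40,0,30):
    k=(abs(m[...,0]-x)<8)
    q=m[k]; print("x",x,[(y,round(float(np.nanmedian(q[abs(q[:,1]-y)<2.5][:,2])))) for y in range(-128,130,5) if (abs(q[:,1]-y)<2.5).any()])
for y in(-46,46):
    k=(abs(m[...,1]-y)<10); q=m[k]; print("y",y,[(x,round(float(np.nanmedian(q[abs(q[:,0]-x)<2.5][:,2])))) for x in range(-160,90,5) if (abs(q[:,0]-x)<2.5).any()])
save(cv2.resize(f["color"][165:260,225:335],None,fx=7,fy=6,interpolation=cv2.INTER_CUBIC)[:,:770],"tub")
go(619.7,-68.9,165)
E
```

```text
0.6691177833726586 [ 0.11545048  0.02353111 -1.95950366]
x -40 [(-123, 96), (-118, 97), (-113, 56), (-108, 39), (-103, 37), (-98, 38), (-93, 38), (-88, 35), (-83, 21), (-78, 19), (-73, 20), (-68, 21), (-63, 20), (-58, 19), (-53, 22), (-48, 20), (-43, 20), (-38, 19), (-33, 18), (-28, 19), (-23, 21), (-18, 19), (-13, 37), (-8, 37), (-3, 37), (2, 37), (7, 18), (12, 21), (17, 19), (22, 20), (27, 20), (32, 20), (37, 19), (42, 20), (47, 20), (52, 21), (57, 19), (62, 19), (67, 18), (72, 21), (77, 22), (82, 37), (87, 34), (92, 37), (97, 37), (102, 37), (107, 94), (112, 98), (117, 95), (127, 1)]
x 0 [(-123, 95), (-118, 97), (-113, 67), (-108, 38), (-103, 38), (-98, 38), (-93, 39), (-88, 24), (-83, 20), (-78, 20), (-73, 22), (-68, 20), (-63, 20), (-58, 22), (-53, 22), (-48, 21), (-43, 21), (-38, 20), (-33, 20), (-28, 20), (-23, 19), (-18, 18), (-13, 34), (-8, 34), (-3, 38), (2, 37), (7, 20), (12, 19), (17, 18), (22, 18), (27, 20), (32, 19), (37, 20), (42, 21), (47, 21), (52, 18), (57, 20), (62, 20), (67, 21), (72, 21), (77, 19), (82, 37), (87, 38), (92, 37), (97, 36), (102, 37), (107, 85), (11
[... 1095 characters left out ...]
0), (75, 96), (80, 100), (85, 115)]
y 46 [(-160, 101), (-155, 105), (-150, 105), (-145, 105), (-140, 105), (-135, 105), (-130, 105), (-125, 107), (-120, 106), (-115, 106), (-110, 106), (-105, 105), (-100, 106), (-95, 104), (-90, 105), (-85, 104), (-80, 96), (-75, 97), (-70, 20), (-65, 20), (-60, 20), (-55, 21), (-50, 20), (-45, 18), (-40, 20), (-35, 21), (-30, 20), (-25, 22), (-20, 21), (-15, 21), (-10, 19), (-5, 20), (0, 20), (5, 20), (10, 19), (15, 19), (20, 20), (25, 23), (30, 19), (35, 19), (40, 21), (45, 19), (50, 20), (55, 20), (60, 22), (65, 22), (70, 60), (75, 97), (80, 99), (85, 116)]
at [ 413.  -277.7  170.1] shift units [-7.65  8.92  0.2 ] w 0.669 j [-34.  13. -13.  64.   0. -30.]
```

View pics/tub.png

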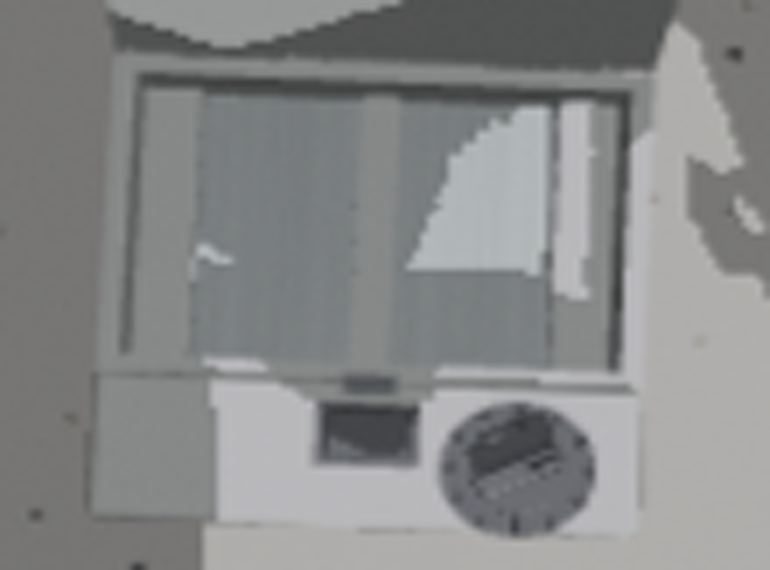

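The tub is empty. In the top camera its floor edges put the maker at y -24 (scene camera -17.5). The jar in the grip puts the true value at about -20.8. The dial is clearly visible. I'm carrying the jar to the rear-right place.

Request:
{"method": "step_arm", "body": {
  "rows": [
    [-0.85,0.99,0,0,0,0,1],
    [-0.85,0.99,0,0,0,0,1],
    [-0.85,0.99,0,0,0,0,1],
    [-0.85,0.99,0,0,0,0,1],
    [-0.85,0.99,0,0,0,0,1],
    [-0.85,0.99,0,0,0,0,1],
    [-0.85,0.99,0,0,0,0,1],
    [-0.85,0.99,0,0,0,0,1],
    [-0.85,0.99,0,0,0,0,1],
    [0,0,0,0,0,0,1],
    [0,0,0,0,0,0,1]
  ]
}}

```text
t: 16.4
tool_pos: [618.7, -69.3, 168.8]
tcp_rot: [[-0.997, 0.071, -0.002], [0.071, 0.997, 0.0], [0.002, -0.0, -1.0]]
contact_force: [-1.4, 0.4, -1.5]
width: 0.667
```

```bash
sed -i 's/^O=.*/O=np.array([587.,-20.8]); Y=-0.0695/' h.py; cat >> h.py <<'E'
def mk(mx,my):
    c,s=np.cos(Y),np.sin(Y); return O+[c*mx-s*my,s*mx+c*my]
E
python3 - <<'E'
from h import *
for a in((35,-46),(-35,-46),(35,46),(-35,46),(-119,-66)): print(a,mk(*a).round(1))
go(*mk(35,-46),60)
E
```

```text
(35, -46) [618.7 -69.1]
(-35, -46) [548.9 -64.3]
(35, 46) [625.1  22.7]
(-35, 46) [555.3  27.5]
(-119, -66) [463.7 -78.4]
at [618.7 -69.3 168.8] shift units [-0.01  0.01  4.35] w 0.667 j [-6. 25.  5. 70. -0. -2.]
```

Request:
{"method": "step_arm", "body": {
  "rows": [
    [0,0,0.8,0,0,0,1],
    [0,0,0.8,0,0,0,1],
    [0,0,0.8,0,0,0,1],
    [0,0,0.8,0,0,0,1],
    [0,0,0.8,0,0,0,1],
    [0,0,0.2,0,0,0,1],
    [0,0,0,0,0,0,1]
  ]
}}

```text
t: 17.27
tool_pos: [619.1, -69.6, 65.2]
tcp_rot: [[-0.997, 0.072, -0.0], [0.072, 0.997, 0.0], [0.0, 0.0, -1.0]]
contact_force: [0.1, -0.9, -1.2]
width: 0.667
```

Request:
{"method": "step_arm", "body": {
  "rows": [
    [0,0,0.1,0,0,0,1],
    [0,0,0.06,0,0,0,1],
    [0,0,0,0,0,0,1]
  ]
}}

```text
t: 17.65
tool_pos: [619.6, -69.1, 61.2]
tcp_rot: [[-0.997, 0.071, 0.0], [0.071, 0.997, 0.0], [-0.0, 0.0, -1.0]]
contact_force: [0.5, 0.3, -2.6]
width: 0.668
```

Request:
{"method": "step_arm", "body": {
  "rows": [
    [0,0,0.06,0,0,0,1],
    [0,0,0,0,0,0,1]
  ]
}}

```text
t: 17.9
tool_pos: [619.6, -69.1, 59.5]
tcp_rot: [[-0.997, 0.071, -0.0], [0.071, 0.997, 0.0], [0.0, 0.0, -1.0]]
contact_force: [-0.0, -0.5, -1.9]
width: 0.67
```

Request:
{"method": "step_arm", "body": {
  "rows": [
    [0,0,0.04,0,0,0,1],
    [0,0,0,0,0,0,1]
  ]
}}

```text
t: 18.15
tool_pos: [619.6, -69.1, 59.4]
tcp_rot: [[-0.997, 0.071, 0.001], [0.071, 0.997, 0.0], [-0.001, 0.0, -1.0]]
contact_force: [-3.6, 0.0, 6.1]
width: 0.668
```

Request:
{"method": "step_arm", "body": {
  "rows": [
    [0,0,0,0,0,0,0.1],
    [0,0,0,0,0,0,0.1],
    [0,0,0,0,0,0,0],
    [0,0,-0.6,0,0,0,0],
    [0,0,-1,0,0,0,0],
    [0,0,-1,0,0,0,0],
    [0,0,-1,0,0,0,0],
    [0,0,-0.6,0,0,0,0],
    [0,-1,0,0,0,0,0],
    [0,-1,0,0,0,0,0],
    [0.7,-1,0,0,0,0,0],
    [0.7,-1,0,0,0,0,0]
  ]
}}

```text
t: 19.65
tool_pos: [576.9, -167.0, 163.6]
tcp_rot: [[-0.997, 0.071, -0.0], [0.071, 0.997, 0.0], [0.0, 0.0, -1.0]]
contact_force: [0.4, -0.2, 0.1]
width: 0.998
```

```bash
python3 - <<'E'
from h import *
jars()
f=grab_frame("top");W=cloud(f);m=tomaker(W);k=(abs(m[...,0])<70)&(abs(m[...,1])<105)&(m[...,2]>78)&(m[...,2]<100)
p=W[k];print("placed",cv2.minEnclosingCircle(p[:,:2].astype(np.float32)),np.median(p[:,2]),tomaker(p).mean(0))
go(510,-419.7,160)
E
```

```text
top [580.3 306.1] 29.0 261  maker [-29. 326.]
top [ 508.4 -422.4] 28.7 264  maker [ -51. -406.]
top [416.5 303.9] 29.1 268  maker [-193.  312.]
top [401.2 192.4] 28.1 264 BLUE maker [-200.  200.]
top [378.4 425.3] 29.4 275 BLUE maker [-239.  431.]
scene [ 510.5 -414.7] 30.0 145  maker [ -49. -398.]
scene [404.5 198.8] 29.4 270 BLUE maker [-197.  206.]
scene [420.8 308.8] 30.1 326  maker [-189.  317.]
scene [382.  430.1] 29.7 372 BLUE maker [-236.  436.]
scene [584.  311.3] 29.4 455  maker [-26. 331.]
placed ((625.919189453125, -55.698970794677734), 45.43498611450195) 89.37540895157976 [ 32.63967017 -47.8439097   89.34744747]
at [ 576.8 -167.3  163.9] shift units [  1.93 -10.27   0.16] w 0.998 j [-16.  23.   1.  68.   0. -12.]
```

Request:
{"method": "step_arm", "body": {
  "rows": [
    [0.175,-0.934,0,0,0,0,0],
    [0.175,-0.934,0,0,0,0,0],
    [0.175,-0.934,0,0,0,0,0],
    [0.175,-0.934,0,0,0,0,0],
    [0.175,-0.934,0,0,0,0,0],
    [0.175,-0.934,0,0,0,0,0],
    [0.175,-0.934,0,0,0,0,0],
    [0.175,-0.934,0,0,0,0,0],
    [0.175,-0.934,0,0,0,0,0],
    [0.175,-0.934,0,0,0,0,0],
    [0.175,-0.934,0,0,0,0,0],
    [0,0,0,0,0,0,0]
  ]
}}

```text
t: 21.3
tool_pos: [510.5, -421.2, 163.2]
tcp_rot: [[-0.997, 0.073, -0.0], [0.073, 0.997, -0.0], [0.0, -0.0, -1.0]]
contact_force: [0.5, 0.5, -0.7]
width: 0.998
```

```bash
python3 - <<'E'
from h import *
jars()
go(509.5,-419.5,40)
E
```

```text
top [581.  305.8] 28.3 259  maker [-29. 325.]
top [ 498.8 -420.4] 25.2 82  maker [ -60. -405.]
top [416.2 304. ] 28.8 270  maker [-193.  312.]
top [401.1 192.6] 28.3 264 BLUE maker [-200.  200.]
top [377.9 425.4] 29.3 276 BLUE maker [-240.  431.]
scene [ 512. -417.] 29.9 149  maker [ -47. -400.]
scene [403.9 198.2] 30.5 266 BLUE maker [-198.  206.]
scene [420.5 308. ] 29.9 322  maker [-189.  316.]
scene [382.3 430.5] 29.6 369 BLUE maker [-236.  436.]
scene [584.5 311.9] 29.6 454  maker [-26. 332.]
at [ 511.  -419.4  163.3] shift units [ 0.06 -0.01  4.93] w 1.0 j [-39.  29.  11.  72.   0. -35.]
```

Request:
{"method": "step_arm", "body": {
  "rows": [
    [0,0,0.9,0,0,0,0],
    [0,0,0.9,0,0,0,0],
    [0,0,0.9,0,0,0,0],
    [0,0,0.9,0,0,0,0],
    [0,0,0.9,0,0,0,0],
    [0,0,0.4,0,0,0,0],
    [0,0,0,0,0,0,0],
    [0,0,0,0,0,0,1],
    [0,0,0,0,0,0,1],
    [0,0,0,0,0,0,1],
    [0,0,0,0,0,0,1],
    [0,0,0,0,0,0,1]
  ]
}}

```text
t: 22.9
tool_pos: [511.9, -419.7, 42.5]
tcp_rot: [[-0.997, 0.071, 0.002], [0.071, 0.997, -0.001], [-0.002, -0.001, -1.0]]
contact_force: [-0.7, -0.7, 6.6]
width: 0.667
```

Request:
{"method": "step_arm", "body": {
  "rows": [
    [0,0,-0.6,0,0,0,1],
    [0,0,-1,0,0,0,1],
    [0,0,-1,0,0,0,1],
    [0,0,-1,0,0,0,1],
    [0,0,-1,0,0,0,1],
    [0,0,-0.8,0,0,0,1],
    [0,0,0,0,0,0,1]
  ]
}}

```text
t: 23.78
tool_pos: [511.8, -419.6, 178.3]
tcp_rot: [[-0.997, 0.071, 0.003], [0.071, 0.997, -0.002], [-0.003, -0.002, -1.0]]
contact_force: [0.5, -0.9, -1.7]
width: 0.667
```

```bash
python3 - <<'E'
from h import *
go(*mk(-36,-46),175)
E
```

```text
at [ 511.8 -419.6  178.3] shift units [-0.43 14.28  0.11] w 0.667 j [-39.  29.  12.  73.   0. -35.]
```

Request:
{"method": "step_arm", "body": {
  "rows": [
    [-0.03,0.952,0,0,0,0,1],
    [-0.03,0.952,0,0,0,0,1],
    [-0.03,0.952,0,0,0,0,1],
    [-0.03,0.952,0,0,0,0,1],
    [-0.03,0.952,0,0,0,0,1],
    [-0.03,0.952,0,0,0,0,1],
    [-0.03,0.952,0,0,0,0,1],
    [-0.03,0.952,0,0,0,0,1],
    [-0.03,0.952,0,0,0,0,1],
    [-0.03,0.952,0,0,0,0,1],
    [-0.03,0.952,0,0,0,0,1],
    [-0.03,0.952,0,0,0,0,1]
  ]
}}

```text
t: 25.28
tool_pos: [540.5, -133.3, 176.1]
tcp_rot: [[-0.997, 0.071, 0.0], [0.071, 0.997, 0.0], [-0.0, 0.0, -1.0]]
contact_force: [0.1, -0.1, -2.1]
width: 0.668
```

Request:
{"method": "step_arm", "body": {
  "rows": [
    [-0.03,0.952,0,0,0,0,1],
    [-0.03,0.952,0,0,0,0,1],
    [-0.03,0.952,0,0,0,0,1],
    [0,0,0,0,0,0,1],
    [0,0,0,0,0,0,1],
    [0,0,0,0,0,0,1]
  ]
}}

```text
t: 26.02
tool_pos: [547.8, -64.3, 176.1]
tcp_rot: [[-0.997, 0.072, -0.0], [0.072, 0.997, -0.0], [0.0, -0.0, -1.0]]
contact_force: [0.2, -0.5, -2.1]
width: 0.67
```

```bash
python3 - <<'E'
from h import *
go(*mk(-36,-46),61)
E
```

```text
at [547.8 -64.3 176.1] shift units [-0.01  0.01  4.6 ] w 0.67 j [-7. 18. -5. 67. -0. -3.]
```

Request:
{"method": "step_arm", "body": {
  "rows": [
    [0,0,0.9,0,0,0,1],
    [0,0,0.9,0,0,0,1],
    [0,0,0.9,0,0,0,1],
    [0,0,0.9,0,0,0,1],
    [0,0,0.7,0,0,0,1],
    [0,0,0.26,0,0,0,1],
    [0,0,0,0,0,0,1]
  ]
}}

```text
t: 26.9
tool_pos: [547.7, -64.2, 62.0]
tcp_rot: [[-0.997, 0.072, -0.001], [0.072, 0.997, 0.0], [0.001, 0.0, -1.0]]
contact_force: [0.2, -0.1, -2.2]
width: 0.668
```

Request:
{"method": "step_arm", "body": {
  "rows": [
    [0,0,0.05,0,0,0,1],
    [0,0,0,0,0,0,1]
  ]
}}

```text
t: 27.15
tool_pos: [548.2, -63.9, 61.3]
tcp_rot: [[-0.997, 0.071, 0.001], [0.071, 0.997, -0.0], [-0.001, 0.0, -1.0]]
contact_force: [0.9, 0.1, -2.5]
width: 0.664
```

Request:
{"method": "step_arm", "body": {
  "rows": [
    [0,0,0.05,0,0,0,1],
    [0,0,0,0,0,0,1]
  ]
}}

```text
t: 27.4
tool_pos: [548.2, -63.8, 60.4]
tcp_rot: [[-0.997, 0.071, 0.001], [0.071, 0.997, -0.0], [-0.001, -0.0, -1.0]]
contact_force: [-0.7, 0.0, 5.2]
width: 0.666
```

Request:
{"method": "step_arm", "body": {
  "rows": [
    [0,0,0,0,0,0,0.1],
    [0,0,0,0,0,0,0.1],
    [0,0,0,0,0,0,0],
    [0,0,-0.6,0,0,0,0],
    [0,0,-1,0,0,0,0],
    [0,0,-1,0,0,0,0],
    [0,0,-1,0,0,0,0],
    [0,0,-0.6,0,0,0,0],
    [0,1,0,0,0,0,0],
    [0,1,0,0,0,0,0],
    [0,1,0,0,0,0,0],
    [0,1,0,0,0,0,0]
  ]
}}

```text
t: 28.9
tool_pos: [554.9, 36.7, 164.8]
tcp_rot: [[-0.997, 0.071, -0.0], [0.071, 0.997, 0.0], [0.0, 0.0, -1.0]]
contact_force: [0.3, 0.2, 0.9]
width: 0.999
```

Request:
{"method": "step_arm", "body": {
  "rows": [
    [0,1,0,0,0,0,0],
    [0,1,0,0,0,0,0],
    [0,1,0,0,0,0,0],
    [0,1,0,0,0,0,0],
    [0,1,0,0,0,0,0],
    [0,1,0,0,0,0,0],
    [-0.1,1,0,0,0,0,0],
    [-0.1,1,0,0,0,0,0],
    [-0.1,1,0,0,0,0,0],
    [0,1,0,0,0,0,0],
    [0,0,0,0,0,0,0]
  ]
}}

```text
t: 30.28
tool_pos: [580.2, 286.8, 164.2]
tcp_rot: [[-0.998, 0.069, -0.0], [0.069, 0.998, 0.0], [0.0, 0.0, -1.0]]
contact_force: [0.2, -0.0, 0.5]
width: 0.999
```

```bash
python3 - <<'E'
from h import *
jars()
go(583,309.5,41)
f=grab_frame("top"); W=cloud(f); m=tomaker(W)
k=(m[...,2]>80)&(m[...,2]<96)&(abs(m[...,0])<68)&(abs(m[...,1])<100)
N,L,st,_=cv2.connectedComponentsWithStats(k.astype(np.uint8))
for i in range(1,N):
    if st[i,4]>60:
        p=W[L==i];c,r=cv2.minEnclosingCircle(p[:,:2].astype(np.float32));print("tub jar",tomaker(np.array([*c,0])).round(0),r,st[i,4],p[:,2].mean(),p[:,2].std())
E
```

```text
top [401.2 192.3] 28.3 266 BLUE maker [-200.  200.]
scene [ 532.6 -105.4] 33.0 68  maker [-48. -88.]
scene [419.1 317.2] 26.3 100  maker [-191.  326.]
scene [382.5 432. ] 30.3 370 BLUE maker [-235.  437.]
scene [584.3 311.3] 28.9 454  maker [-26. 331.]
at [580.1 285.  164.3] shift units [-0.05  0.99  4.93] w 1.001 j [26. 27.  8. 71. -0. 30.]
tub jar [ 33. -48.   0.] 28.317495346069336 257 89.21418538833292 2.195559058908909
tub jar [-40. -48.   0.] 28.222564697265625 259 89.61169554058445 2.3808701112814106
```

Request:
{"method": "step_arm", "body": {
  "rows": [
    [-0.05,0.99,0,0,0,0,0],
    [0,0,0.9,0,0,0,0],
    [0,0,0.9,0,0,0,0],
    [0,0,0.9,0,0,0,0],
    [0,0,0.9,0,0,0,0],
    [0,0,0.9,0,0,0,0],
    [0,0,0.43,0,0,0,0],
    [0,0,0,0,0,0,1],
    [0,0,0,0,0,0,1],
    [0,0,0,0,0,0,1],
    [0,0,0,0,0,0,1],
    [0,0,0,0,0,0,1]
  ]
}}

```text
t: 31.92
tool_pos: [583.9, 309.5, 42.4]
tcp_rot: [[-0.997, 0.071, 0.002], [0.071, 0.997, 0.001], [-0.002, 0.001, -1.0]]
contact_force: [0.5, -1.1, 6.2]
width: 0.668
```

Request:
{"method": "step_arm", "body": {
  "rows": [
    [0,0,-0.6,0,0,0,1],
    [0,0,-1,0,0,0,1],
    [0,0,-1,0,0,0,1],
    [0,0,-1,0,0,0,1],
    [0,0,-1,0,0,0,1],
    [0,0,-0.8,0,0,0,1],
    [0,0,0,0,0,0,1]
  ]
}}

```text
t: 32.8
tool_pos: [583.9, 309.8, 178.4]
tcp_rot: [[-0.997, 0.071, 0.003], [0.071, 0.997, 0.002], [-0.003, 0.002, -1.0]]
contact_force: [0.2, -0.3, -2.9]
width: 0.669
```

```bash
python3 - <<'E'
from h import *
go(*mk(36,46),175)
E
```

```text
at [583.9 309.8 178.4] shift units [ -2.5  -11.34   0.12] w 0.669 j [28. 28. 12. 73.  0. 32.]
```

Request:
{"method": "step_arm", "body": {
  "rows": [
    [-0.21,-0.945,0,0,0,0,1],
    [-0.21,-0.945,0,0,0,0,1],
    [-0.21,-0.945,0,0,0,0,1],
    [-0.21,-0.945,0,0,0,0,1],
    [-0.21,-0.945,0,0,0,0,1],
    [-0.21,-0.945,0,0,0,0,1],
    [-0.21,-0.945,0,0,0,0,1],
    [-0.21,-0.945,0,0,0,0,1],
    [-0.21,-0.945,0,0,0,0,1],
    [-0.21,-0.945,0,0,0,0,1],
    [-0.21,-0.945,0,0,0,0,1],
    [-0.21,-0.945,0,0,0,0,1]
  ]
}}

```text
t: 34.3
tool_pos: [625.8, 20.0, 176.3]
tcp_rot: [[-0.997, 0.072, -0.0], [0.072, 0.997, 0.0], [0.0, 0.0, -1.0]]
contact_force: [0.3, -0.3, -3.1]
width: 0.665
```

Request:
{"method": "step_arm", "body": {
  "rows": [
    [0,0,0,0,0,0,1],
    [0,0,0,0,0,0,1],
    [0,0,0.9,0,0,0,1],
    [0,0,0.9,0,0,0,1],
    [0,0,0.9,0,0,0,1],
    [0,0,0.9,0,0,0,1],
    [0,0,0.7,0,0,0,1],
    [0,0,0,0,0,0,1],
    [0,0,0,0,0,0,1]
  ]
}}

```text
t: 35.42
tool_pos: [626.3, 22.5, 69.6]
tcp_rot: [[-0.997, 0.071, 0.001], [0.071, 0.997, 0.0], [-0.001, 0.0, -1.0]]
contact_force: [-0.7, -0.4, -3.0]
width: 0.668
```

```bash
python3 - <<'E'
from h import *
go(*mk(36,46),61.5)
E
```

```text
at [626.3  22.5  69.6] shift units [0.01 0.   0.32] w 0.668 j [ 2. 29. -4. 57.  0.  6.]
```

Request:
{"method": "step_arm", "body": {
  "rows": [
    [0,0,0.3,0,0,0,1],
    [0,0,0,0,0,0,1],
    [0,0,0.05,0,0,0,1],
    [0,0,0,0,0,0,1]
  ]
}}

```text
t: 35.92
tool_pos: [626.0, 22.1, 60.4]
tcp_rot: [[-0.997, 0.071, 0.0], [0.071, 0.997, 0.0], [-0.0, 0.0, -1.0]]
contact_force: [-1.4, 0.1, 1.1]
width: 0.666
```

Request:
{"method": "step_arm", "body": {
  "rows": [
    [0,0,0.05,0,0,0,1],
    [0,0,0,0,0,0,1]
  ]
}}

```text
t: 36.17
tool_pos: [626.0, 22.1, 60.4]
tcp_rot: [[-0.997, 0.071, 0.001], [0.071, 0.997, 0.0], [-0.001, 0.0, -1.0]]
contact_force: [-4.9, -0.4, 11.2]
width: 0.669
```

Request:
{"method": "step_arm", "body": {
  "rows": [
    [0,0,0,0,0,0,0.15],
    [0,0,0,0,0,0,0.15],
    [0,0,0,0,0,0,0.15],
    [0,0,-0.6,0,0,0,0.15],
    [0,0,-1,0,0,0,0.15],
    [0,0,-1,0,0,0,0],
    [0,0,-1,0,0,0,0],
    [0,0,-0.6,0,0,0,0],
    [0.825,0.98,0,0,0,0,0],
    [0.825,0.98,0,0,0,0,0],
    [0.825,0.98,0,0,0,0,0],
    [0.825,0.98,0,0,0,0,0]
  ]
}}

```text
t: 37.67
tool_pos: [549.9, 126.4, 164.1]
tcp_rot: [[-0.997, 0.071, -0.0], [0.071, 0.997, 0.0], [0.0, 0.0, -1.0]]
contact_force: [0.8, 0.5, 0.1]
width: 1.005
```

Request:
{"method": "step_arm", "body": {
  "rows": [
    [0.825,0.98,0,0,0,0,0],
    [0.825,0.98,0,0,0,0,0],
    [0.825,0.98,0,0,0,0,0],
    [0.825,0.98,0,0,0,0,0],
    [0.825,0.98,0,0,0,0,0],
    [0.825,0.98,0,0,0,0,0],
    [0.825,0.98,0,0,0,0,0],
    [0,0,0,0,0,0,0],
    [0,0,0,0,0,0,0]
  ]
}}

```text
t: 38.8
tool_pos: [418.9, 306.9, 164.0]
tcp_rot: [[-0.997, 0.071, 0.0], [0.071, 0.997, -0.0], [-0.0, -0.0, -1.0]]
contact_force: [-0.1, 0.6, -0.1]
width: 0.996
```

```bash
cat >> h.py <<'E'
def tub():
    f=grab_frame("top"); W=cloud(f); m=tomaker(W)
    k=(m[...,2]>80)&(m[...,2]<96)&(abs(m[...,0])<68)&(abs(m[...,1])<100)
    N,L,st,_=cv2.connectedComponentsWithStats(k.astype(np.uint8))
    for i in range(1,N):
        if st[i,4]>60:
            p=W[L==i];c,r=cv2.minEnclosingCircle(p[:,:2].astype(np.float32));print("tub jar",tomaker(np.array([*c,0])).round(0)[:2],r,st[i,4],p[:,2].mean(),p[:,2].std())
E
python3 - <<'E'
from h import *
jars();tub()
go(418.7,307.3,41)
E
```

```text
top [424.7 303.6] 26.2 105  maker [-184.  312.]
top [401.  192.2] 28.4 266 BLUE maker [-200.  200.]
scene [ 530.7 -105.3] 31.8 68  maker [-50. -88.]
scene [405.2 199.4] 29.2 267 BLUE maker [-197.  207.]
scene [419.7 309.2] 29.8 327  maker [-190.  318.]
scene [382.2 430. ] 30.1 364 BLUE maker [-236.  435.]
tub jar [33. 43.] 28.311185836791992 262 89.12765132793966 2.546320454059489
tub jar [ 33. -48.] 28.536209106445312 257 89.48760737039211 2.51113192662932
tub jar [-39. -48.] 28.05626678466797 259 89.63201619197928 2.162980269082041
at [419.3 306.4 163.9] shift units [0.03 0.03 4.92] w 0.998 j [ 36.  15. -11.  64.  -0.  40.]
```

Request:
{"method": "step_arm", "body": {
  "rows": [
    [0.03,0.03,0.9,0,0,0,0],
    [0,0,0.9,0,0,0,0],
    [0,0,0.9,0,0,0,0],
    [0,0,0.9,0,0,0,0],
    [0,0,0.9,0,0,0,0],
    [0,0,0.4,0,0,0,0],
    [0,0,0,0,0,0,0],
    [0,0,0,0,0,0,1],
    [0,0,0,0,0,0,1],
    [0,0,0,0,0,0,1],
    [0,0,0,0,0,0,1],
    [0,0,0,0,0,0,1]
  ]
}}

```text
t: 40.45
tool_pos: [418.7, 308.0, 42.5]
tcp_rot: [[-0.997, 0.071, 0.002], [0.071, 0.997, 0.001], [-0.002, 0.001, -1.0]]
contact_force: [0.5, -1.2, 6.1]
width: 0.665
```

Request:
{"method": "step_arm", "body": {
  "rows": [
    [0,0,-0.6,0,0,0,1],
    [0,0,-1,0,0,0,1],
    [0,0,-1,0,0,0,1],
    [0,0,-1,0,0,0,1],
    [0,0,-1,0,0,0,1],
    [0,0,-0.8,0,0,0,1],
    [0,0,0,0,0,0,1]
  ]
}}

```text
t: 41.32
tool_pos: [418.8, 308.4, 178.5]
tcp_rot: [[-0.997, 0.071, 0.003], [0.071, 0.997, 0.002], [-0.003, 0.002, -1.0]]
contact_force: [-0.2, 0.4, -2.4]
width: 0.665
```

```bash
python3 - <<'E'
from h import *
go(*mk(-36,47),175)
E
```

```text
at [418.8 308.4 178.5] shift units [ -6.2  -10.78   0.13] w 0.665 j [36. 15. -9. 66.  0. 40.]
```

Request:
{"method": "step_arm", "body": {
  "rows": [
    [-0.564,-0.98,0,0,0,0,1],
    [-0.564,-0.98,0,0,0,0,1],
    [-0.564,-0.98,0,0,0,0,1],
    [-0.564,-0.98,0,0,0,0,1],
    [-0.564,-0.98,0,0,0,0,1],
    [-0.564,-0.98,0,0,0,0,1],
    [-0.564,-0.98,0,0,0,0,1],
    [-0.564,-0.98,0,0,0,0,1],
    [-0.564,-0.98,0,0,0,0,1],
    [-0.564,-0.98,0,0,0,0,1],
    [-0.564,-0.98,0,0,0,0,1],
    [0,0,0,0,0,0,1]
  ]
}}

```text
t: 42.82
tool_pos: [553.8, 26.5, 175.4]
tcp_rot: [[-0.997, 0.073, -0.001], [0.073, 0.997, -0.0], [0.001, -0.0, -1.0]]
contact_force: [-1.1, 0.3, -3.1]
width: 0.667
```

Request:
{"method": "step_arm", "body": {
  "rows": [
    [0,0,0,0,0,0,1],
    [0,0,0,0,0,0,1],
    [0,0,0.9,0,0,0,1],
    [0,0,0.9,0,0,0,1],
    [0,0,0.9,0,0,0,1],
    [0,0,0.9,0,0,0,1],
    [0,0,0.7,0,0,0,1],
    [0,0,0,0,0,0,1],
    [0,0,0,0,0,0,1]
  ]
}}

```text
t: 43.95
tool_pos: [553.9, 28.4, 69.5]
tcp_rot: [[-0.997, 0.071, 0.001], [0.071, 0.997, 0.0], [-0.001, 0.0, -1.0]]
contact_force: [0.3, 0.3, -3.5]
width: 0.667
```

```bash
python3 - <<'E'
from h import *
go(*mk(-36,46.5),61.5)
E
```

```text
at [553.9  28.4  69.5] shift units [-0.02 -0.01  0.32] w 0.667 j [  3.  23. -14.  53.   0.   7.]
```

Request:
{"method": "step_arm", "body": {
  "rows": [
    [0,0,0.3,0,0,0,1],
    [0,0,0,0,0,0,1],
    [0,0,0.05,0,0,0,1],
    [0,0,0,0,0,0,1]
  ]
}}

```text
t: 44.45
tool_pos: [553.7, 28.0, 60.6]
tcp_rot: [[-0.997, 0.071, 0.0], [0.071, 0.997, 0.0], [-0.0, 0.0, -1.0]]
contact_force: [-2.8, -0.0, 2.4]
width: 0.666
```

Request:
{"method": "step_arm", "body": {
  "rows": [
    [0,0,0.04,0,0,0,1],
    [0,0,0,0,0,0,1]
  ]
}}

```text
t: 44.7
tool_pos: [553.7, 28.0, 60.5]
tcp_rot: [[-0.997, 0.071, 0.001], [0.071, 0.997, 0.0], [-0.001, 0.0, -1.0]]
contact_force: [-5.9, -0.9, 13.5]
width: 0.664
```

Request:
{"method": "step_arm", "body": {
  "rows": [
    [0,0,0,0,0,0,0.15],
    [0,0,0,0,0,0,0.15],
    [0,0,0,0,0,0,0.15],
    [0,0,-0.6,0,0,0,0.15],
    [0,0,-1,0,0,0,0.15],
    [0,0,-1,0,0,0,0.15],
    [0,0,-1,0,0,0,1],
    [0,0,-1,0,0,0,1],
    [0,0,-1,0,0,0,1],
    [0,0,-1,0,0,0,1],
    [0,0,-1,0,0,0,1],
    [0,0,-1,0,0,0,1]
  ]
}}

```text
t: 46.2
tool_pos: [553.5, 28.0, 276.0]
tcp_rot: [[-0.997, 0.071, 0.001], [0.071, 0.997, 0.0], [-0.001, 0.0, -1.0]]
contact_force: [1.2, -0.1, -0.8]
width: 0.002
```

Request:
{"method": "step_arm", "body": {
  "rows": [
    [0,0,-1,0,0,0,1],
    [-1,-0.6,-0.2,0,0,0,1],
    [-1,-0.6,0,0,0,0,1],
    [-1,-0.6,0,0,0,0,1],
    [0,0,0,0,0,0,1],
    [0,0,0,0,0,0,1]
  ]
}}

```text
t: 46.95
tool_pos: [624.7, -22.1, 304.5]
tcp_rot: [[-0.997, 0.071, -0.0], [0.071, 0.997, 0.0], [0.0, 0.0, -1.0]]
contact_force: [0.3, -0.0, -0.4]
width: 0.0
```

```bash
python3 - <<'E'
from h import *
tub();jars()
go(*mk(165,0),305)
m=tomaker(cloud(grab_frame("scene"))).reshape(-1,3); k=(m[:,2]>235)&(m[:,2]<275)&(abs(m[:,1])<118)&(abs(m[:,1])>60)&(m[:,0]>60); print("lid edge",m[k].mean(0) if k.any() else 0,m[k].max(0) if k.any() else 0)
E
```

```text
top [401.1 192.3] 28.3 262 BLUE maker [-200.  200.]
top [378.5 425.8] 29.0 274 BLUE maker [-239.  431.]
scene [ 532.4 -105.6] 32.9 70  maker [-49. -88.]
scene [404.6 198.9] 28.9 261 BLUE maker [-197.  207.]
scene [559.9  36.3] 27.0 76  maker [-31.  55.]
scene [382.3 430.6] 29.7 372 BLUE maker [-236.  436.]
at [624.6 -21.7 304.7] shift units [-5.1  -0.06 -0.01] w 0.002 j [-2. 23. 22. 89.  0.  2.]
lid edge [137.16958238  14.26511464 246.81383437] [144.53521064 117.87628674 252.54486251]
```

Request:
{"method": "step_arm", "body": {
  "rows": [
    [-0.85,0,0,0,0,0,1],
    [-0.85,0,0,0,0,0,1],
    [-0.85,0,0,0,0,0,1],
    [-0.85,0,0,0,0,0,1],
    [-0.85,0,0,0,0,0,1],
    [-0.85,0,0,0,0,0,1],
    [0,0,0,0,0,0,1],
    [0,0,0,0,0,0,1]
  ]
}}

```text
t: 48.15
tool_pos: [751.8, -31.0, 304.1]
tcp_rot: [[-0.997, 0.071, -0.0], [0.071, 0.997, 0.0], [0.0, 0.0, -1.0]]
contact_force: [-0.7, -0.4, 0.0]
width: 0.003
```

```bash
python3 - <<'E'
from h import *
tub()
go(*mk(166,0),240)
f=grab_frame("top"); save(cv2.resize(f["color"][100:265,225:335],None,fx=4,fy=3.6,interpolation=cv2.INTER_CUBIC),"tub2")
E
```

```text
at [751.7 -31.1 304.5] shift units [-0.04 -0.05  2.58] w -0.003 j [ -2.  40.  52. 102.   0.   2.]
```

View pics/tub2.png

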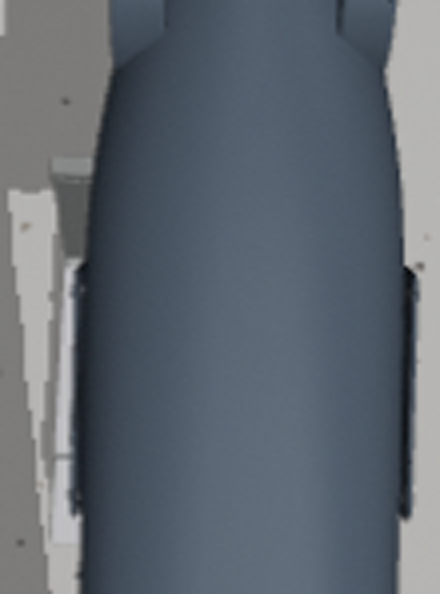

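The arm hides the tub from above, so I'll check the jars with the scene camera's depth.

```bash
python3 - <<'E'
from h import *
g=grab_frame("scene"); W=cloud(g); m=tomaker(W)
k=(m[...,2]>83)&(m[...,2]<94)&(abs(m[...,0])<68)&(abs(m[...,1])<100)
N,L,st,_=cv2.connectedComponentsWithStats(k.astype(np.uint8))
for i in range(1,N):
    if st[i,4]>15: p=W[L==i]; print(tomaker(p).min(0).round(),tomaker(p).max(0).round(),st[i,4],p[:,2].mean().round(1),p[:,2].std().round(1))
save(cv2.resize(g["color"][130:270,200:360],None,fx=4,fy=4,interpolation=cv2.INTER_CUBIC),"sc5")
E
```

```text
[-62. -69.  83.] [-10. -14.  91.] 246 86.6 1.4
[-64.  21.  83.] [-7. 78. 90.] 295 86.3 1.3
[ 9. 26. 83.] [51. 78. 90.] 169 86.5 1.3
```

View pics/sc5.png

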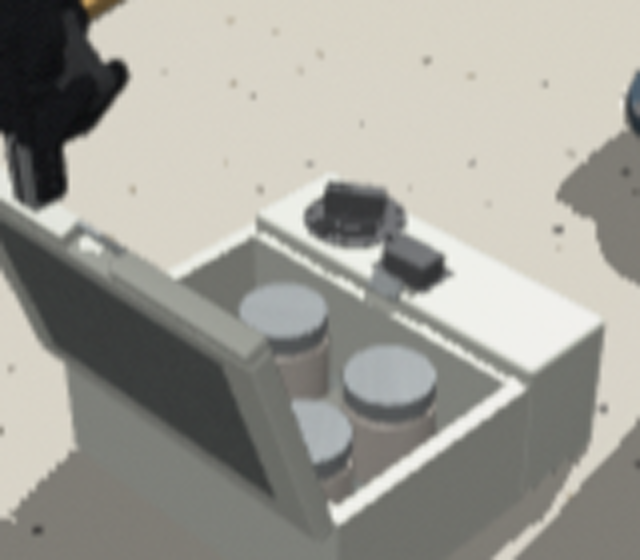

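Three jars stand upright at (285,310), (390,380) and (315,435). The fourth, behind the lid, was measured upright earlier. I'm lowering the hand behind the lid and pushing it over.

Request:
{"method": "step_arm", "body": {
  "rows": [
    [0,0,0.8,0,0,0,1],
    [0,0,0.8,0,0,0,1],
    [0,0,0.85,0,0,0,1],
    [0,0,0,0,0,0,1],
    [0.4,0,0,0,0,0,1],
    [0.4,0,0,0,0,0,1],
    [0.4,0,0,0,0,0,1],
    [0.4,0,0,0,0,0,1],
    [0.4,0,0,0,0,0,1],
    [0.3,0,0,0,0,0,1],
    [0,0,0,0,0,0,1]
  ]
}}

```text
t: 49.68
tool_pos: [694.7, -27.2, 243.5]
tcp_rot: [[-0.997, 0.071, 0.001], [0.071, 0.997, 0.0], [-0.001, 0.0, -1.0]]
contact_force: [1.2, 0.1, 1.2]
width: -0.001
```

Request:
{"method": "step_arm", "body": {
  "rows": [
    [0.54,0,0,0,0,0,1],
    [0.54,0,0.0,0,0,0,1],
    [0.53,0,0.08,0,0,0,1],
    [0.52,0,0.12,0,0,0,1],
    [0.5,0,0.18,0,0,0,1],
    [0.48,0,0.23,0,0,0,1],
    [0.45,0,0.29,0,0,0,1],
    [0.42,0,0.34,0,0,0,1],
    [0.39,0,0.38,0,0,0,1],
    [0.35,0,0.41,0,0,0,1],
    [0,0,0,0,0,0,1]
  ]
}}

```text
t: 51.05
tool_pos: [576.8, -18.8, 191.6]
tcp_rot: [[-0.997, 0.071, -0.001], [0.071, 0.997, 0.0], [0.001, 0.0, -1.0]]
contact_force: [1.7, -0.4, 1.0]
width: -0.001
```

Request:
{"method": "step_arm", "body": {
  "rows": [
    [0.3,0,0.45,0,0,0,1],
    [0.26,0,0.47,0,0,0,1],
    [0.21,0,0.5,0,0,0,1],
    [0.16,0,0.52,0,0,0,1],
    [0,0,0,0,0,0,1]
  ]
}}

```text
t: 51.68
tool_pos: [553.3, -17.1, 142.4]
tcp_rot: [[-0.997, 0.071, -0.002], [0.071, 0.997, 0.0], [0.002, -0.0, -1.0]]
contact_force: [-1.2, 0.5, 1.3]
width: -0.006
```

```bash
python3 - <<'E'
from h import *
s=robot.state();print(tomaker(s["tool_pos"]),s["contact_force"])
m=tomaker(cloud(grab_frame("scene"))).reshape(-1,3)
for y0,y1 in((70,110),):
  for x in range(-75,80,25):
    k=(abs(m[:,0]-x)<6)&(m[:,1]>y0)&(m[:,1]<y1); print(y0,x,np.round(np.nanmedian(m[k][:,2]),1),end='; ')
E
```

```text
[-33.8286211    1.32649862 142.4216496 ] [-1.17837654  0.49910501  1.30722403]
70 -75 129.9; 70 -50 128.4; 70 -25 125.3; 70 0 121.4; 70 25 118.2; 70 50 114.8; 70 75 109.9;
```

Request:
{"method": "step_arm", "body": {
  "rows": [
    [0.2,0,0.3,0,0,0,1],
    [0.1,0,0.3,0,0,0,1],
    [0,0,0.1,0,0,0,1],
    [0,0,0,0,0,0,1]
  ]
}}

```text
t: 52.22
tool_pos: [547.8, -16.7, 127.7]
tcp_rot: [[-0.997, 0.071, 0.004], [0.071, 0.997, -0.0], [-0.004, 0.0, -1.0]]
contact_force: [1.0, -0.0, 4.6]
width: -0.003
```

Request:
{"method": "step_arm", "body": {
  "rows": [
    [0,0,0.05,0,0,0,1],
    [0,0,0,0,0,0,1]
  ]
}}

```text
t: 52.48
tool_pos: [546.5, -16.6, 124.5]
tcp_rot: [[-0.997, 0.071, -0.0], [0.071, 0.997, 0.0], [0.0, 0.0, -1.0]]
contact_force: [0.9, -0.2, 0.7]
width: 0.001
```

Request:
{"method": "step_arm", "body": {
  "rows": [
    [0,0,0.05,0,0,0,1],
    [0,0,0,0,0,0,1]
  ]
}}

```text
t: 52.72
tool_pos: [546.4, -16.6, 123.2]
tcp_rot: [[-0.997, 0.071, -0.001], [0.071, 0.997, 0.0], [0.001, 0.0, -1.0]]
contact_force: [-0.7, -0.5, 1.6]
width: 0.001
```

Request:
{"method": "step_arm", "body": {
  "rows": [
    [0,0,0.05,0,0,0,1],
    [0,0,0,0,0,0,1]
  ]
}}

```text
t: 52.98
tool_pos: [546.4, -16.6, 122.1]
tcp_rot: [[-0.997, 0.071, -0.001], [0.071, 0.997, 0.0], [0.001, 0.0, -1.0]]
contact_force: [-1.8, 0.3, 2.7]
width: -0.004
```

Request:
{"method": "step_arm", "body": {
  "rows": [
    [0,0,0.04,0,0,0,1],
    [0,0,0,0,0,0,1]
  ]
}}

```text
t: 53.22
tool_pos: [546.3, -16.6, 121.2]
tcp_rot: [[-0.997, 0.071, -0.001], [0.071, 0.997, 0.0], [0.001, 0.0, -1.0]]
contact_force: [-3.1, 1.0, 4.3]
width: 0.004
```

Request:
{"method": "step_arm", "body": {
  "rows": [
    [0,0,0.06,0,0,0,1],
    [0,0,0,0,0,0,1]
  ]
}}

```text
t: 53.48
tool_pos: [546.4, -16.6, 119.7]
tcp_rot: [[-0.997, 0.071, -0.001], [0.071, 0.997, 0.0], [0.001, 0.0, -1.0]]
contact_force: [-4.1, 0.8, 4.2]
width: 0.0
```

Request:
{"method": "step_arm", "body": {
  "rows": [
    [0,0,0.06,0,0,0,1],
    [0,0,0,0,0,0,1]
  ]
}}

```text
t: 53.72
tool_pos: [546.5, -16.6, 119.3]
tcp_rot: [[-0.997, 0.071, 0.001], [0.071, 0.997, 0.0], [-0.0, 0.0, -1.0]]
contact_force: [-7.6, 0.2, 14.4]
width: -0.002
```

Request:
{"method": "step_arm", "body": {
  "rows": [
    [0,0,0.04,0,0,0,1],
    [0,0,0,0,0,0,1]
  ]
}}

```text
t: 53.98
tool_pos: [546.5, -16.6, 119.2]
tcp_rot: [[-0.997, 0.071, 0.001], [0.071, 0.997, 0.0], [-0.001, 0.0, -1.0]]
contact_force: [-10.7, -0.4, 23.1]
width: -0.002
```

```bash
python3 - <<'E'
from h import *
s=robot.state();print(tomaker(s["tool_pos"]),s["contact_force"],s["tool_pos"])
for n in("scene","top"):
  m=tomaker(cloud(grab_frame(n))).reshape(-1,3)
  for y0,y1 in((70,110),(-110,-70)):
    for x in range(-75,80,25):
      k=(abs(m[:,0]-x)<6)&(m[:,1]>y0)&(m[:,1]<y1); print(n,y0,x,np.round(np.nanmedian(m[k][:,2]),1),end='; ')
E
```

```text
[-40.64780233   1.36725047 119.17343677] [-10.73346869  -0.3818941   23.07868979] [546.54527511 -16.61330173 119.17343677]
scene 70 -75 101.6; scene 70 -50 103.2; scene 70 -25 104.7; scene 70 0 105.8; scene 70 25 106.9; scene 70 50 108.3; scene 70 75 107.1; scene -110 -75 101.6; scene -110 -50 103.7; scene -110 -25 104.6; scene -110 0 106.1; scene -110 25 107.5; scene -110 50 108.5; scene -110 75 76.4; top 70 -75 103.7; top 70 -50 106.5; top 70 -25 106.9; top 70 0 108.9; top 70 25 110.7; top 70 50 111.9; top 70 75 111.7; top -110 -75 104.5; top -110 -50 106.8; top -110 -25 108.5; top -110 0 110.4; top -110 25 109.3; top -110 50 111.0; top -110 75 111.5;
```

Request:
{"method": "step_arm", "body": {
  "rows": [
    [0,0,-0.1,0,0,0,1],
    [0,0,-0.1,0,0,0,1],
    [0,0,-0.1,0,0,0,1],
    [0,0,0,0,0,0,1]
  ]
}}

```text
t: 54.58
tool_pos: [547.2, -16.6, 124.9]
tcp_rot: [[-0.997, 0.071, 0.001], [0.071, 0.997, 0.0], [-0.001, 0.0, -1.0]]
contact_force: [-0.3, -0.6, 1.3]
width: 0.0
```

```bash
cat >> h.py <<'E'
def lid():
    s=robot.state();print(s["contact_force"].round(1),s["tool_pos"].round(1))
    for n in("scene","top"):
      m=tomaker(cloud(grab_frame(n))).reshape(-1,3)
      for y0,y1 in((70,110),(-110,-70)):
        k=(abs(m[:,0])<70)&(m[:,1]>y0)&(m[:,1]<y1)&(m[:,2]>85)&(m[:,2]<160); p=np.polyfit(m[k][:,0],m[k][:,2],1); print(n,y0,"angle",-p[0].round(4),"z0",p[1].round(1))
E
python3 -c "
from h import *
lid()"
```

```text
[-0.3 -0.6  1.3] [547.2 -16.6 124.9]
scene 70 angle -0.0012 z0 109.7
scene -110 angle -0.0019 z0 109.7
top 70 angle -0.0004 z0 112.3
top -110 angle -0.0087 z0 112.5
```

Request:
{"method": "step_arm", "body": {
  "rows": [
    [0,0,-0.1,0,0,0,1],
    [0,0,-0.1,0,0,0,1],
    [0,0,0,0,0,0,1]
  ]
}}

```text
t: 55.05
tool_pos: [546.8, -16.6, 130.0]
tcp_rot: [[-0.997, 0.071, 0.0], [0.071, 0.997, 0.0], [-0.0, 0.0, -1.0]]
contact_force: [0.4, -0.1, -0.7]
width: 0.001
```

```bash
python3 -c "
from h import *
lid()"
```

```text
[ 0.4 -0.1 -0.7] [546.8 -16.6 130. ]
scene 70 angle 0.0023 z0 110.1
scene -110 angle 0.0041 z0 110.2
top 70 angle 0.0054 z0 112.6
top -110 angle 0.0037 z0 113.2
```

Request:
{"method": "step_arm", "body": {
  "rows": [
    [0,0,-0.8,0,0,0,0.7],
    [0,0,-0.8,0,0,0,0.7],
    [0,-1,0,0,0,0,0.7],
    [0,-1,0,0,0,0,0.7],
    [0,-1,0,0,0,0,0.7],
    [0,-1,0,0,0,0,0.7],
    [0,-1,0,0,0,0,0.7],
    [0,-1,0,0,0,0,0.7],
    [0,-1,0,0,0,0,0.7],
    [0,-1,0,0,0,0,0.7],
    [0,0,0,0,0,0,0.7]
  ]
}}

```text
t: 56.52
tool_pos: [532.2, -217.4, 169.5]
tcp_rot: [[-0.997, 0.073, -0.0], [0.073, 0.997, 0.0], [0.0, 0.0, -1.0]]
contact_force: [0.2, -0.4, 0.5]
width: 0.298
```

```bash
python3 - <<'E'
from h import *
lid(); print(robot.state()["width"],robot.state()["joints"].round())
f=grab_frame("top");g=grab_frame("scene")
a=cv2.resize(f["color"][222:262,270:325],(770,560),interpolation=cv2.INTER_CUBIC)
save(a,"dial_top")
b=cv2.resize(g["color"][165:205,265:320],(770,560),interpolation=cv2.INTER_CUBIC); save(b,"dial_sc")
E
```

```text
[ 0.2 -0.4  0.5] [ 532.2 -217.4  169.5]
scene 70 angle 0.002 z0 110.2
scene -110 angle -0.0004 z0 110.2
top 70 angle 0.0007 z0 112.9
top -110 angle 0.0047 z0 113.2
0.30135414720080467 [-22.  20.  -2.  67.   0. -18.]
```

View pics/dial_top.png

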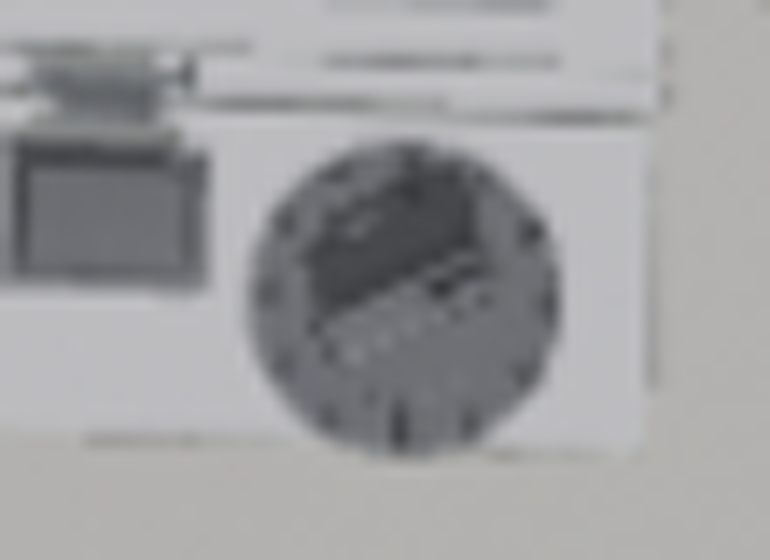

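View pics/dial_sc.png

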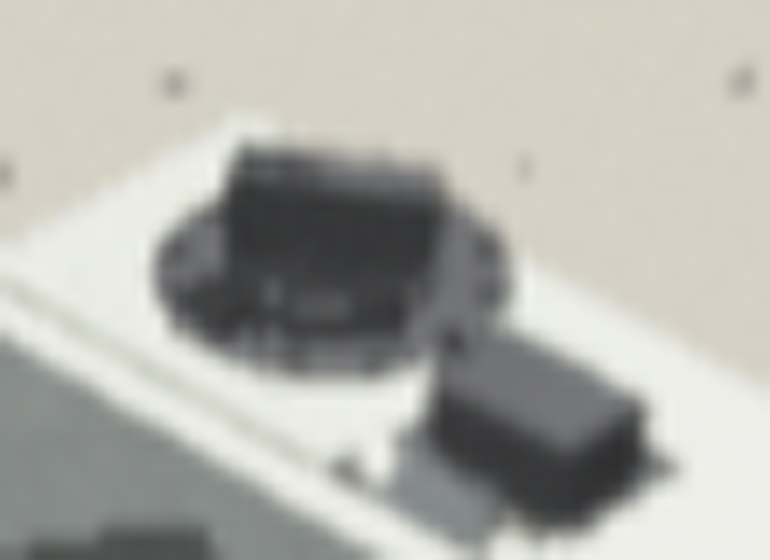

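Lid shut and caught. In the top crop the bar runs from (335,335) to (485,265), with the black line on its right end. That is about 60° clockwise of the zero mark, so two hours. It needs +120°.

```bash
python3 - <<'E'
from h import *
f=grab_frame("top");g=grab_frame("scene")
P=lambda c,u,v,h,o:ray(c,u/14+o[0]-.46,v/14+o[1]-.46,h)
t=P(f,408,305,129,(270,222));t2=P(f,405,298,108,(270,222));s=P(g,340,168,129,(265,165));s2=P(g,332,285,110,(265,165))
for n,p in(("top bar",t),("top disc",t2),("sc bar",s),("sc disc",s2)):print(n,p.round(1),tomaker(p).round(1))
a=P(f,335,335,129,(270,222));b=P(f,485,265,129,(270,222));d=tomaker(b)-tomaker(a);print("bar angle cw from maker x",np.degrees(np.arctan2(-d[1],d[0])),np.hypot(*d[:2]))
a=P(g,440,172,129,(265,165));b=P(g,240,155,129,(265,165));d=tomaker(b)-tomaker(a);print("scene",np.degrees(np.arctan2(-d[1],d[0])),np.hypot(*d[:2]))
E
```

```text
top bar [456.  -80.6 129. ] [-126.5  -68.8  129. ]
top disc [456.9 -81.4 108. ] [-125.6  -69.5  108. ]
sc bar [457.9 -74.4 129. ] [-125.   -62.5  129. ]
sc disc [467.2 -68.6 110. ] [-116.2  -56.   110. ]
bar angle cw from maker x 62.813901896306966 35.27677198426393
scene 54.74678187207111 37.78254483278878
```

Request:
{"method": "step_arm", "body": {
  "rows": [
    [0,0,0,0,0,-1,0.6],
    [0,0,0,0,0,-1,0.6],
    [0,0,0,0,0,-1,0.6],
    [0,0,0,0,0,-1,0.6],
    [0,0,0,0,0,-1,0.6],
    [0,0,0,0,0,-1,0.6],
    [0,0,0,0,0,-1,0.6],
    [0,0,0,0,0,-1,0.6],
    [0,0,0,0,0,-1,0.6],
    [0,0,0,0,0,-1,0.6],
    [0,0,0,0,0,-1,0.6],
    [0,0,0,0,0,-1,0.6]
  ]
}}

```text
t: 58.32
tool_pos: [532.6, -215.5, 169.9]
tcp_rot: [[0.443, -0.897, -0.0], [-0.897, -0.443, 0.0], [-0.0, -0.0, -1.0]]
contact_force: [-0.4, -0.3, -0.3]
width: 0.402
```

Request:
{"method": "step_arm", "body": {
  "rows": [
    [0,0,0,0,0,0,0.6],
    [0,0,0,0,0,0,0.6]
  ]
}}

```text
t: 58.58
tool_pos: [532.5, -215.8, 169.8]
tcp_rot: [[0.434, -0.901, 0.0], [-0.901, -0.434, 0.0], [-0.0, -0.0, -1.0]]
contact_force: [0.3, 1.0, -0.0]
width: 0.403
```

```bash
python3 -c "
from h import *
go(458,-77.5,160); R=robot.state()['tcp_rot'];print(R.round(3),np.degrees(np.arctan2(R[1,1],R[0,1])))"
```

```text
at [ 532.5 -215.8  169.8] shift units [-6.28  0.29  0.39] w 0.403 j [ -22.   20.   -2.   67.    0. -138.]
[[ 0.434 -0.901  0.   ]
 [-0.901 -0.434  0.   ]
 [-0.    -0.    -1.   ]] -154.27907225234455
```

Request:
{"method": "step_arm", "body": {
  "rows": [
    [-0.897,0.041,0.056,0,0,0,0.6],
    [-0.897,0.041,0.056,0,0,0,0.6],
    [-0.897,0.041,0.056,0,0,0,0.6],
    [-0.897,0.041,0.056,0,0,0,0.6],
    [-0.897,0.041,0.056,0,0,0,0.6],
    [-0.897,0.041,0.056,0,0,0,0.6],
    [-0.897,0.041,0.056,0,0,0,0.6],
    [0,0,0,0,0,0,0.6],
    [0,0,0,0,0,0,0.6]
  ]
}}

```text
t: 59.7
tool_pos: [457.8, -78.0, 160.2]
tcp_rot: [[0.437, -0.899, 0.001], [-0.899, -0.437, -0.0], [0.001, -0.001, -1.0]]
contact_force: [-0.4, -0.3, 0.1]
width: 0.402
```

```bash
python3 -c "
from h import *
go(458,-77.5,128)
g=grab_frame('scene'); save(cv2.resize(g['color'][140:210,250:340],None,fx=8,fy=8,interpolation=cv2.INTER_CUBIC),'dg')"
```

```text
at [457.8 -78.  160.2] shift units [-0.01 -0.02  1.29] w 0.402 j [ -10.   10.  -18.   62.   -0. -126.]
```

View pics/dg.png

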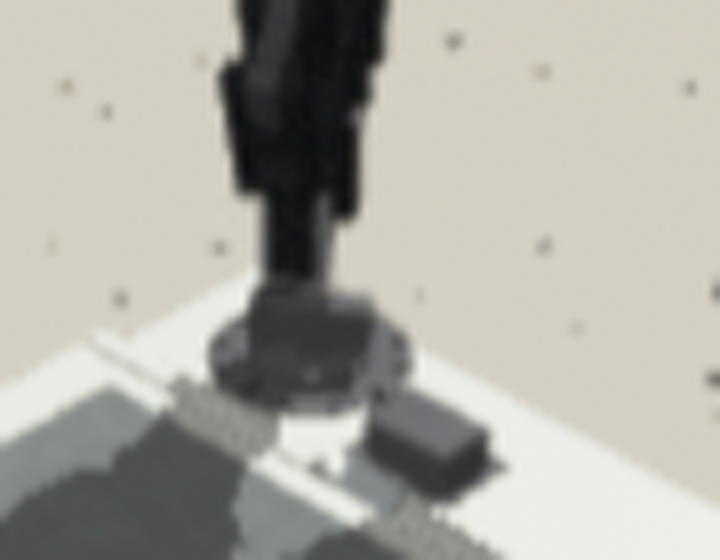

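The near finger is at (297,285) and the bar's middle at about (310,300), so I'm shifting about 3 mm along the bar and lowering.

Request:
{"method": "step_arm", "body": {
  "rows": [
    [-0.1,0,0.4,0,0,0,0.6],
    [0,0,0.3,0,0,0,0.6],
    [0,0,0.3,0,0,0,0.6],
    [0,0,0.2,0,0,0,0.6],
    [0,0,0.08,0,0,0,0.6],
    [0,0,0,0,0,0,0.6]
  ]
}}

```text
t: 60.5
tool_pos: [456.3, -75.8, 128.0]
tcp_rot: [[0.437, -0.899, -0.0], [-0.899, -0.437, 0.0], [-0.0, 0.0, -1.0]]
contact_force: [0.2, 0.6, -0.2]
width: 0.397
```

Request:
{"method": "step_arm", "body": {
  "rows": [
    [0,0,0,0,0,0,0.75],
    [0,0,0,0,0,0,0.8],
    [0,0,0,0,0,0,0.8],
    [0,0,0,0,0,0,0.8]
  ]
}}

```text
t: 61.0
tool_pos: [456.3, -75.8, 128.0]
tcp_rot: [[0.437, -0.899, 0.0], [-0.899, -0.437, 0.0], [-0.0, -0.0, -1.0]]
contact_force: [-0.1, 0.2, -0.2]
width: 0.2
```

Request:
{"method": "step_arm", "body": {
  "rows": [
    [0,0,0,0,0,0,0.9],
    [0,0,0,0,0,0,0.9],
    [0,0,0,0,0,0,0.9]
  ]
}}

```text
t: 61.38
tool_pos: [456.3, -75.8, 128.2]
tcp_rot: [[0.437, -0.899, 0.0], [-0.899, -0.437, 0.0], [0.0, -0.0, -1.0]]
contact_force: [-1.9, 1.0, 5.1]
width: 0.122
```

Request:
{"method": "step_arm", "body": {
  "rows": [
    [0,0,0,0,0,0.8,0.9],
    [0,0,0,0,0,0.8,0.9],
    [0,0,0,0,0,0.8,0.9],
    [0,0,0,0,0,0.8,0.9],
    [0,0,0,0,0,0.8,0.9],
    [0,0,0,0,0,0,0.9]
  ]
}}

```text
t: 62.12
tool_pos: [458.3, -75.6, 128.3]
tcp_rot: [[-0.245, -0.97, 0.004], [-0.97, 0.245, 0.001], [-0.001, -0.003, -1.0]]
contact_force: [6.6, 1.8, -1.1]
width: 0.123
```

Request:
{"method": "step_arm", "body": {
  "rows": [
    [0,-0.08,0,0,0,0.8,0.9],
    [0,0,0,0,0,0.8,0.9],
    [0,0,0,0,0,0.8,0.9],
    [0,0,0,0,0,0.8,0.9],
    [0,0,0,0,0,0.8,0.9],
    [0,0,0,0,0,0,0.9]
  ]
}}

```text
t: 62.88
tool_pos: [460.1, -76.7, 128.3]
tcp_rot: [[-0.811, -0.585, 0.003], [-0.585, 0.811, -0.001], [-0.002, -0.003, -1.0]]
contact_force: [6.9, -2.4, -1.0]
width: 0.123
```

Request:
{"method": "step_arm", "body": {
  "rows": [
    [0,0,0,0,0,0.8,0.9],
    [0,0,0,0,0,0.8,0.9],
    [0,0,0,0,0,0.8,0.9],
    [0,0,0,0,0,0.8,0.9],
    [0,0,0,0,0,0.8,0.9],
    [0,0,0,0,0,0,0.9],
    [0,0,0,0,0,0,0.9]
  ]
}}

```text
t: 63.75
tool_pos: [460.6, -78.5, 128.4]
tcp_rot: [[-0.997, 0.073, 0.004], [0.073, 0.997, -0.005], [-0.004, -0.005, -1.0]]
contact_force: [7.6, -12.2, -4.7]
width: 0.116
```

```bash
python3 -c "
from h import *
s=robot.state();R=s['tcp_rot'];print(np.degrees(np.arctan2(R[1,1],R[0,1])),s['contact_force'],s['moment'],s['tool_pos'],s['width'])"
```

```text
85.84093865512627 [  7.59286514 -12.20280209  -4.65534086] [-2.40465472 -1.50767158 -0.03849062] [460.64543666 -78.52894361 128.3538695 ] 0.11560635871022869
```

Request:
{"method": "step_arm", "body": {
  "rows": [
    [0,0,0,0,0,0,0.7],
    [0,0,0,0,0,0,0.6],
    [0,0,0,0,0,0,0.6],
    [0,0,-0.5,0,0,0,0.6],
    [0,0,-1,0,0,0,0.6],
    [0,0,-1,0,0,0,0.6],
    [0,-1,-0.4,0,0,0,0.6],
    [0,-1,0,0,0,0,0.6],
    [0,-1,0,0,0,0,0.6],
    [0,-1,0,0,0,0,0.6],
    [0,-1,0,0,0,0,0.6],
    [0,-1,0,0,0,0,0.6]
  ]
}}

```text
t: 65.25
tool_pos: [447.5, -226.7, 201.4]
tcp_rot: [[-0.997, 0.071, 0.001], [0.071, 0.997, -0.0], [-0.001, -0.0, -1.0]]
contact_force: [0.1, -0.4, -0.2]
width: 0.402
```

Request:
{"method": "step_arm", "body": {
  "rows": [
    [0,-1,0,0,0,0,0.6],
    [0,0,0,0,0,0,0.6],
    [0,0,0,0,0,0,0.6]
  ]
}}

```text
t: 65.62
tool_pos: [445.7, -250.4, 200.9]
tcp_rot: [[-0.997, 0.071, 0.0], [0.071, 0.997, 0.0], [-0.0, 0.0, -1.0]]
contact_force: [0.6, 0.2, -0.3]
width: 0.403
```

```bash
python3 - <<'E'
from h import *
lid(); jars()
f=grab_frame("top");g=grab_frame("scene")
a=cv2.resize(f["color"][165:265,225:335],(440,400),interpolation=cv2.INTER_CUBIC); b=cv2.resize(f["color"][222:262,278:318],(400,400),interpolation=cv2.INTER_CUBIC)[:,:350]
save(np.hstack([a,b]),"fin")
E
```

```text
[ 0.6  0.2 -0.3] [ 445.7 -250.4  200.9]
scene 70 angle 0.0022 z0 110.1
scene -110 angle 0.0012 z0 110.1
top 70 angle 0.0022 z0 112.9
top -110 angle 0.0069 z0 113.3
top [401.2 192.1] 28.0 266 BLUE maker [-200.  199.]
top [378.6 426. ] 29.4 274 BLUE maker [-239.  431.]
scene [404.1 197.4] 29.3 267 BLUE maker [-198.  205.]
scene [382.  430.9] 29.2 365 BLUE maker [-236.  436.]
```

View pics/fin.png

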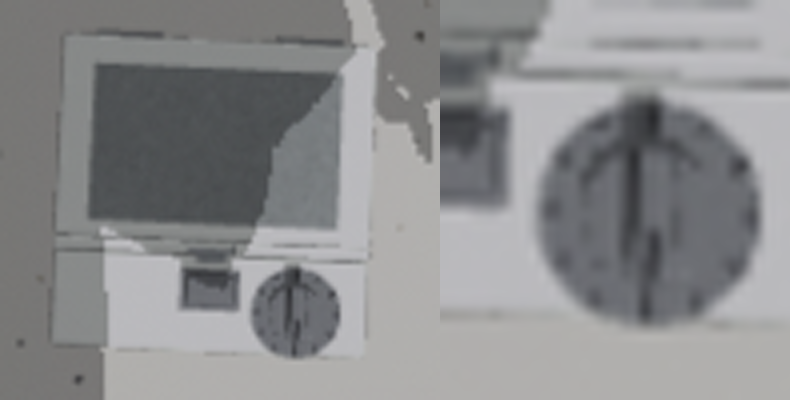

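The bar lies along the maker's x, with the black line on its lower half at (650,250) pointing to the front long mark. That is six hours. The lid is shut and the hand is clear, so I'm handing in.

```bash
python3 -c "
from h import *
robot.close_job(); print(robot.state()['t'])"
```

```text
the job is handed in; nothing more can be done
the job is handed in; nothing more can be done
```

The job is handed in, at about 66 s of the 210 s allowed. The lid was let up under the hand. All four white jars went into the tub, and the lid was pushed shut until it held. Only then was the dial turned from two hours to six.

**What the last checks showed:**
- **Lid:** it reads within 0.01 rad of shut with the hand off it.
- **Dial:** its line points at the front long mark, six hours, and it was turned 120° from where it stood.
- **Jars:** four stood upright. After the last placing I could see only three; the fourth, behind the open lid, was measured before that. None was seen after the lid closed.
- **Other items:** the blue look-alikes did not move. I did not measure the ramekin, strainer, dabba and clip again, though the arm never went near them.

**What disagreed or went differently:**
- **Cameras:** the two cameras differed by about 5 mm. I checked them against the hand and used positions in between.
- **Knocked jar:** one jar was knocked about 3.5 cm aside early on, and I found it again before grasping it.
- **Closing force:** the last push on the lid reached about 23 N, slightly over the suggested 20 N. It went about 7 mm past shut at the front before coming back level.

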